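# Load assay cartridges into a tilted magazine

### The job

Fill the tilted magazine: slide the two waiting blue-lidded assay cartridges in through its upper end, feet under the lips of the rail and blue noses pointing downhill like the one already inside, so that all three rest butted up one behind another at the bottom. Then swing the orange keeper fully across the upper end to shut it, and leave the used red cartridge, the jar, pot, bottle and tube rack where they stand.

Things in the scene. Friction and masses are not known exactly. Their poses are not given: they have to be found in the camera images.
- cart_a_mid (a point): Waiting assay cartridge, about 45 g, 72 mm tall, standing on the bench, turned any way: white body 30 (x) x 26 (y) mm with a blue lid of the same outline, on a centred white foot flange 46 (x) x 40 (y) x 7 mm thick. Point on the body's axis, half-way up (36 mm above the foot's underside); x points to the blue nose, z up through the lid.
- cart_b_mid (a point): The other waiting blue cartridge, the same as cart_a; same point and axes. Either may go in first.
- cart_a_nose (a point): Centre of cart_a's blue nose, a flat tube 7 mm long, 10 wide, 14 to 46 mm up, sticking out of the body's +x side but not past the end of the foot: 18.5 mm ahead (+x) of the body's axis, 30 mm above the foot's underside.
- cart_b_nose (a point): Centre of cart_b's blue nose, likewise.
- cart_in_mid (a point): The same kind of blue cartridge, already resting in the magazine against its lower end, right way round (nose downhill). Point and axes as cart_a.
- cart_in_nose (a point): Centre of that cartridge's blue nose.
- magazine: Aluminium C-rail with a blue end cap, fixed on a dark steel stand, sloping 30 degrees, upper end away from the robot. Origin: on the rail floor, middle of its width, at the inner face of the end cap (lower end). x uphill along the rail, y across, z square to the floor, leaning 30 degrees to the robot. Channel 44 mm wide inside. Slippery: a released cartridge slides down by itself to the next.
- mouth (a point): On the rail floor, mid-width, 136 mm up from the end cap, magazine axes. Below it two inward lips cover the foot's edges: underside 11 mm and top 14 mm above the floor, slot 32 mm wide between them for the body. Above it the lips flare upward for 15 mm (to 19 mm high) and the side walls (13 mm high) flare outward for 32 mm (to 66 mm over all).
- sill (a point): Upper end of the bare rail floor, mid-width, 182 mm from the end cap, magazine axes. Between the mouth and here a cartridge's foot can be set on the floor from above, before sliding down under the lips.
- home_1 (a point): Where the centre point (half-way up) of the next cartridge belongs, 69 mm from the end cap, 36 mm above the floor, magazine axes: the cartridge's x then points to -x here (downhill).
- home_2 (a point): The same for the last cartridge, 115 mm from the end cap.
- keeper (a joint): Orange keeper arm at the upper end, swinging parallel to the rail floor: 0 = shut, pointing across the rail (magazine -y), pi/2 = uphill, up to 2.4 = out to the +y side; open at the start. Stays where it is left (about 0.6 N at the tab moves it) and stops dead at 0. Shut, it lies 166 to 174 mm from the end cap.
- keeper_tab (a point): Orange round tab at the keeper's free end, 54 mm from the pivot, 10 mm thick, standing along the magazine's z from 4 to 38 mm above the floor; the point is on its axis, 26 mm above the floor. Shut, it stands at x = 170, y = -17 mm in the magazine's frame.
- keeper_pivot (a point): Point on the keeper's axis (parallel to the magazine's z) level with the rail floor: x = 170, y = 37 mm in the magazine's frame.
- cart_used_mid (a point): Used cartridge of the same make with red lid and red nose, standing on the bench. Point and axes as cart_a. To be left alone.
- black_jar_mid (a point): Glass jar with a black lid, 72 mm across, 62 mm tall; the point is at its centre. To be left alone.
- pot_mid (a point): Small clear pot with a blue cap, 38 mm across, 62 mm tall; the point is at its centre. To be left alone.
- amber_bottle_mid (a point): Amber bottle with a white cap, 60 mm across, 135 mm tall; the point is at its centre. To be left alone.
- tube_rack_mid (a point): Green rack of small tubes, 200 (x) x 75 (y) x 51 mm tall; the point is at its centre, 22 mm up. To be left alone.
Things that resemble listed ones, but are neither listed nor needed, are in the scene too. Leave any green look-alike of the part that bears cart_in_mid alone.

How it is judged (in metres and radians):
On the way, in this order (a step that is already met when the one before it is completed fails the run):
1. one cartridge lies in the magazine behind the one already there, nose downhill (((x of cart_a_mid in the frame of magazine between 0.063 and 0.075 m and y of cart_a_mid in the frame of magazine between -0.005 and 0.005 m and z of cart_a_mid in the frame of magazine between 0.03 and 0.042 m and x of cart_a_nose in the frame of magazine between 0.0445 and 0.0565 m and angle between the z axis of cart_a_mid and the z axis of magazine, either way round below 0.14 rad) or (x of cart_b_mid in the frame of magazine between 0.063 and 0.075 m and y of cart_b_mid in the frame of magazine between -0.005 and 0.005 m and z of cart_b_mid in the frame of magazine between 0.03 and 0.042 m and x of cart_b_nose in the frame of magazine between 0.0445 and 0.0565 m and angle between the z axis of cart_b_mid and the z axis of magazine, either way round below 0.14 rad))), for 0.2 s.
2. both cartridges lie in the magazine one behind the other, noses downhill ((((x of cart_a_mid in the frame of magazine between 0.063 and 0.075 m and y of cart_a_mid in the frame of magazine between -0.005 and 0.005 m and z of cart_a_mid in the frame of magazine between 0.03 and 0.042 m and x of cart_a_nose in the frame of magazine between 0.0445 and 0.0565 m and angle between the z axis of cart_a_mid and the z axis of magazine, either way round below 0.14 rad) and (x of cart_b_mid in the frame of magazine between 0.109 and 0.121 m and y of cart_b_mid in the frame of magazine between -0.005 and 0.005 m and z of cart_b_mid in the frame of magazine between 0.03 and 0.042 m and x of cart_b_nose in the frame of magazine between 0.0905 and 0.1025 m and angle between the z axis of cart_b_mid and the z axis of magazine, either way round below 0.14 rad)) or ((x of cart_b_mid in the frame of magazine between 0.063 and 0.075 m and y of cart_b_mid in the frame of magazine between -0.005 and 0.005 m and z of cart_b_mid in the frame of magazine between 0.03 and 0.042 m and x of cart_b_nose in the frame of magazine between 0.0445 and 0.0565 m and angle between the z axis of cart_b_mid and the z axis of magazine, either way round below 0.14 rad) and (x of cart_a_mid in the frame of magazine between 0.109 and 0.121 m and y of cart_a_mid in the frame of magazine between -0.005 and 0.005 m and z of cart_a_mid in the frame of magazine between 0.03 and 0.042 m and x of cart_a_nose in the frame of magazine between 0.0905 and 0.1025 m and angle between the z axis of cart_a_mid and the z axis of magazine, either way round below 0.14 rad)))), for 0.2 s.
At the end, for the whole second after the job is handed in: The two blue-lidded cartridges and the one already there lie in the rail under its lips, noses downhill, centres 23, 69 and 115 mm (each within 6 mm) from the inner face of the end cap, upright to the rail floor within 0.14 rad and at rest; the keeper is shut to within 0.12 rad ((((x of cart_a_mid in the frame of magazine between 0.063 and 0.075 m and y of cart_a_mid in the frame of magazine between -0.005 and 0.005 m and z of cart_a_mid in the frame of magazine between 0.03 and 0.042 m and x of cart_a_nose in the frame of magazine between 0.0445 and 0.0565 m and angle between the z axis of cart_a_mid and the z axis of magazine, either way round below 0.14 rad) and (x of cart_b_mid in the frame of magazine between 0.109 and 0.121 m and y of cart_b_mid in the frame of magazine between -0.005 and 0.005 m and z of cart_b_mid in the frame of magazine between 0.03 and 0.042 m and x of cart_b_nose in the frame of magazine between 0.0905 and 0.1025 m and angle between the z axis of cart_b_mid and the z axis of magazine, either way round below 0.14 rad)) or ((x of cart_b_mid in the frame of magazine between 0.063 and 0.075 m and y of cart_b_mid in the frame of magazine between -0.005 and 0.005 m and z of cart_b_mid in the frame of magazine between 0.03 and 0.042 m and x of cart_b_nose in the frame of magazine between 0.0445 and 0.0565 m and angle between the z axis of cart_b_mid and the z axis of magazine, either way round below 0.14 rad) and (x of cart_a_mid in the frame of magazine between 0.109 and 0.121 m and y of cart_a_mid in the frame of magazine between -0.005 and 0.005 m and z of cart_a_mid in the frame of magazine between 0.03 and 0.042 m and x of cart_a_nose in the frame of magazine between 0.0905 and 0.1025 m and angle between the z axis of cart_a_mid and the z axis of magazine, either way round below 0.14 rad))) and x of cart_in_mid in the frame of magazine between 0.017 and 0.029 m and y of cart_in_mid in the frame of magazine between -0.005 and 0.005 m and z of cart_in_mid in the frame of magazine between 0.03 and 0.042 m and x of cart_in_nose in the frame of magazine between -0.0015 and 0.0105 m and angle between the z axis of cart_in_mid and the z axis of magazine, either way round below 0.14 rad and value of joint keeper below 0.12 rad and linear speed of each of cart_a, cart_b below 0.02 m/s); the robot touches nothing.
It fails at once if the used red cartridge is shifted by more than 25 mm (distance of cart_used_mid from where it was at the start of the episode above 0.025 m).
It fails at once if the black-lidded jar is shifted by more than 25 mm (distance of black_jar_mid from where it was at the start of the episode above 0.025 m).
It fails at once if the blue-capped pot is shifted by more than 25 mm (distance of pot_mid from where it was at the start of the episode above 0.025 m).
It fails at once if the amber bottle is shifted by more than 25 mm (distance of amber_bottle_mid from where it was at the start of the episode above 0.025 m).
It fails at once if the tube rack is shifted by more than 25 mm (distance of tube_rack_mid from where it was at the start of the episode above 0.025 m).
It also fails if it takes over 67 s, if anything falls off the work surface, if the arm or the gripper's body presses on something with over 40 N, if the wrist force passes 120 N, or if a joint passes its speed limit or range.

### The arm

A 6-joint arm with a two-finger parallel gripper is mounted at the origin on the work surface. World frame = base frame: x ahead of the robot, y to its left, z up, the work surface at z = 0. Lengths are in m, angles in degrees, forces in N, time in s.
With the tool pointing down it reaches from about 0.35 to 0.875 m from the base axis. Payload 4.2 kg.
Tool frame: the origin (TCP) lies at the very end of the fingers, on their centre line; the grasp point (between the pads) lies 19 mm behind it; z points along the fingers, y is the line along which they close (so a half turn about z gives the same grasp; the last joint's range is limited). The gripper opens to 87 mm and grips with 3 to 60 N. Pads are 19 mm wide; open, the fingers measure 117 mm over their backs; the gripper's body (75 mm by 190 mm) begins 51 mm behind the grasp point.
Start: joints at [87.582, 22.042, 0.453, 0, -68.411, -14.817], TCP at [0.185, 0.597, 0.223] pointing down, gripper open.
Joint ranges: [-179.83, 179.83], [-69.29, 118.12], [-61.27, 80.66], [-181.25, 117.63], [-171.15, -9.14], [-177.46, 177.46]. Speed limits (degrees/s): [159.86, 159.86, 180, 180, 180, 180].

### API

Orientations are given as a 3x3 rotation matrix whose columns are the frame's x, y, z axes.
In Python, from station import sense, cams, r gives the robot as it stands. The module is installed in compiled form; this text tells all that it offers.
- The arm moves only by the tool step_arm, never from a script. Its argument "targets" is text: rows parted by semicolons, each of 4 numbers parted by spaces: the shift along the tool's x, y, z in cm, then the turn about the tool's z in degrees. In form: x y z turn; .... A call has 1 to 12 rows; each row shifts and turns the commanded pose from where the row before left it, along the tool's axes as they then stand; what a row does not reach is not made up. A row lasts 1/12 s, in which the tool goes at most 41.7 mm and 7.16 degrees, less where a joint would pass 70% of its speed; a pose out of reach is approached as far as the arm can. A call with a gripper value outside its range is refused whole. "claw" is the finger opening in cm, from 0 to 8.7, set as the call begins (left out, the last holds). The fingers move at their own pace and stop on an object; the grip force is fixed at half the most. Time passes only in rows, so rows that do not move let the fingers close. It gives the time, the measured TCP pose, the force, the opening and the grip force at its end, in the units of the state.
- sense(): the state, without advancing time (a new reading comes with each control period).
- cams.capture(name): name is "side" or "top"; returns a dict with "frame" (400x640x3 uint8, blue, green, red), "vertical_fov" (degrees; the focal length in pixels is half the picture's height over the tangent of half this angle, whatever the lens; pixels are square), "cx", "cy" (the principal point, pixels), "dist_coeffs" ([k1, k2, p1, p2, k3] as OpenCV has them; the pictures are not rectified), "eye" and "rotation" of the camera in the world. Camera axes: x right, y down, z forward; pixel columns grow to the right and rows downward; lengths in m; the calibration is good to about 2 mm. A picture is of the moment at which its call begins. There is no depth.
- r.finish_job(): hands the job in; it is judged then, once.
The state is a dict: "time_s": time; "joints": joint angles; "joint_velocities": joint speeds; "effort": joint torques, N m; "tcp_pos": TCP position; "ee_rot": TCP orientation; "wrist_force": force on the tool from outside, world axes, zero at the start; "moment": the same for the moment, N m; "gripper_width": opening from 0.0 (shut) to 1.0 (fully open); "gripper_force": force on a finger pad.
Only numpy, scipy, OpenCV 4.12 (cv2) and the standard library are available. Lean on these libraries where they do the work, as an engineer would, in place of code of your own. Each camera call takes 0.05 s, during which the arm holds its last target. There are 200 camera calls.

## Working session

There is one attempt and no reset: what is moved stays moved. The work goes in short steps, Python scripts to look and compute and a tool call to move; the robot and the scene stay as the last step left them, time stands still between calls to the robot, and variables do not carry over. Pictures are saved under pics/ and viewed, at most 10 in all, crops included, and the job is handed in when it is done.

Besides the shell and the picture viewer there is one more tool, called after ">>>" as name(argument=value, ...) on one line, values as JSON. step_arm: Moves the arm, as the interface text tells. Its arguments: {"type":"object","properties":{"targets":{"type":"string"},"claw":{"type":"number"}},"required":["targets"]}

```bash
mkdir -p pics; cat > h.py <<'E'
import numpy as np, cv2, pickle
from station import sense, cams, r
def cap(n,f):
    c=cams.capture(n); cv2.imwrite(f,c["frame"]); pickle.dump(c,open(n+".pkl","wb")); return c
def load(n): return pickle.load(open(n+".pkl","rb"))
def K(c):
    f=200/np.tan(np.radians(c["vertical_fov"])/2); return np.array([[f,0,c["cx"]],[0,f,c["cy"]],[0,0,1.]])
def ray(c,uv):
    p=cv2.undistortPoints(np.array([[uv]],float),K(c),np.array(c["dist_coeffs"],float))[0,0]
    return np.array(c["eye"]),np.array(c["rotation"])@np.array([p[0],p[1],1.])
def atz(c,uv,z):
    e,d=ray(c,uv); return e+d*(z-e[2])/d[2]
def proj(c,P):
    R=np.array(c["rotation"]);P=np.atleast_2d(P).astype(float)
    q=(P-np.array(c["eye"]))@R
    return cv2.projectPoints(q,np.zeros(3),np.zeros(3),K(c),np.array(c["dist_coeffs"],float))[0][:,0]
E
python3 - <<'E'
from h import *
for n in("side","top"):
    c=cap(n,f"pics/{n}0.png"); print(n,c["vertical_fov"],c["eye"],np.round(c["rotation"],3).tolist(),c["dist_coeffs"])
s=sense();print(s["time_s"],s["tcp_pos"],s["ee_rot"],s["gripper_width"])
E
```

```text
side 47.698515974447645 [0.1470511  0.70830988 1.05091974] [[-0.835, -0.413, 0.363], [-0.55, 0.634, -0.544], [-0.006, -0.654, -0.757]] [-0.0172728  0.         0.         0.         0.       ]
top 45.0102078925801 [0.25007125 0.04600963 1.67170073] [[0.037, -0.979, 0.202], [-0.999, -0.036, 0.007], [0.001, -0.202, -0.979]] [0.02372751 0.         0.         0.         0.        ]
0.1 [0.18497778 0.59644704 0.22159677] [[ 9.55060782e-01 -2.96409620e-01 -4.90118765e-04]
 [-2.96410016e-01 -9.55059040e-01 -1.82524305e-03]
 [ 7.29272428e-05  1.88849417e-03 -9.99998214e-01]] 1.0003828495326448
```

View pics/top0.png

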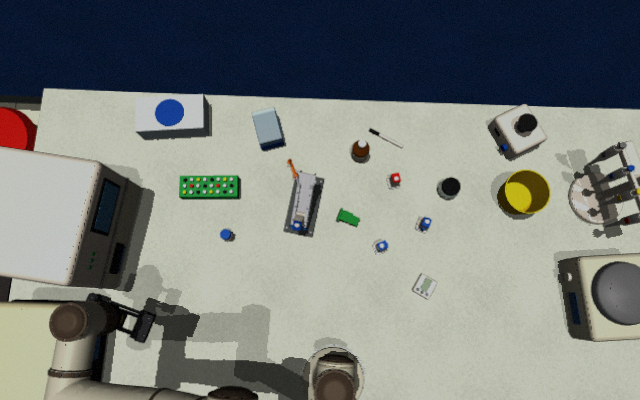

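View pics/side0.png

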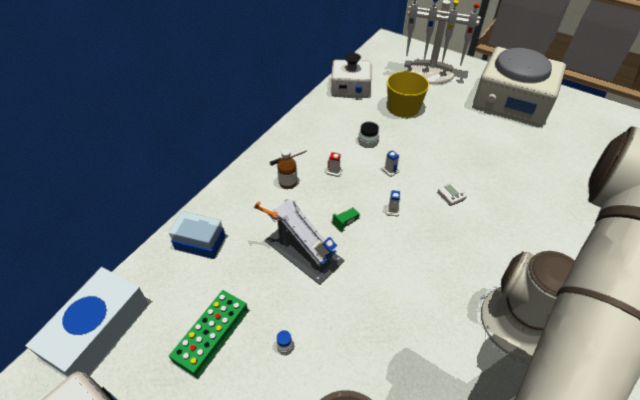

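The top view shows the magazine at about (305,205), with the keeper open at (293,168). The waiting cartridges are at (382,246) and (426,224), the red one at (395,180), and green look-alikes at (348,216). The side view shows the magazine at (300,240), cartridges at (394,202) and (392,162), and the red one at (334,163). Next I'll enlarge these areas.

```bash
python3 - <<'E'
from h import *
def crop(n,x,y,w,h,s): 
    return cv2.resize(load(n)["frame"][y:y+h,x:x+w],None,fx=s,fy=s,interpolation=cv2.INTER_CUBIC)
# magazine: top crop 50x75 x8 =400x600 ; side 100x... 
a=crop("top",280,155,50,85,7); b=crop("side",250,190,100,96,4.5)
H=max(a.shape[0],b.shape[0]); o=np.zeros((H,a.shape[1]+b.shape[1],3),np.uint8); o[:a.shape[0],:a.shape[1]]=a;o[:b.shape[0],a.shape[1]:]=b
print(o.shape);cv2.imwrite("pics/mag.png",o)
a=crop("top",370,210,66,50,6); b=crop("side",375,140,36,80,7)
o=np.zeros((600,700,3),np.uint8); o[:300,:396]=a;o[:560,400:652]=b
cv2.imwrite("pics/carts.png",o)
E
```

```text
(595, 800, 3)
```

View pics/mag.png

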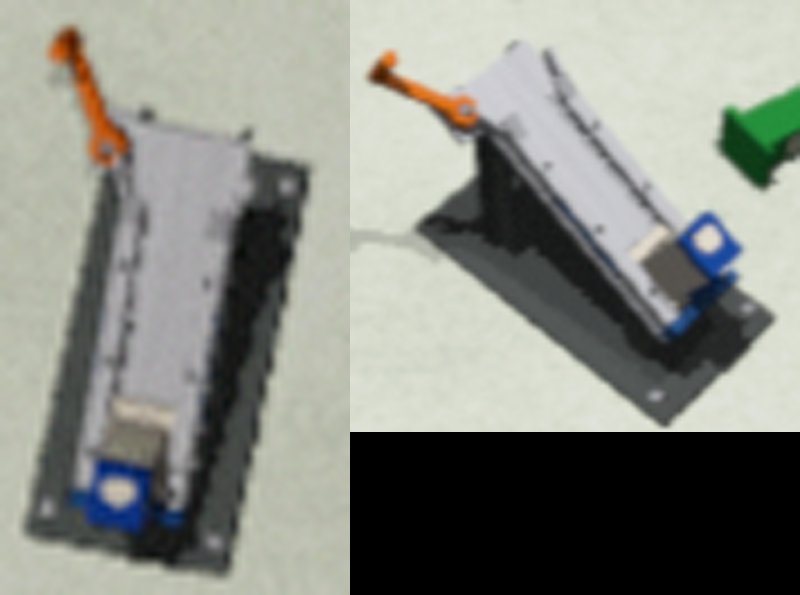

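View pics/carts.png

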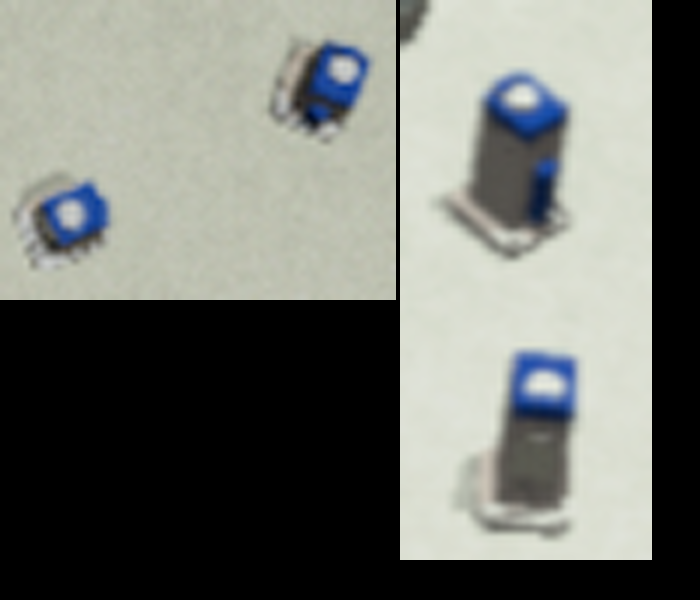

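The magazine crop shows the keeper pivot at top px (295,176.7) and side px (274.9,214). The tab is at top (289.3,161) and side (257.8,204.4), and the inner cartridge's lid dot is at top (296.9,225) and side (329.6,242.9). The cartridge crop shows one lid dot at top (427.2,221.3), side (392.1,153.7), with its nose towards the lower left of the top view. The other is at top (382,245.7), side (395.7,194.9); its nose is hidden, so it must point up and to the right.

```bash
cat > fit.py <<'E'
from h import *
from scipy.optimize import minimize
def tri(uvs):  # [(cam,uv)]
    A=np.zeros((3,3));b=np.zeros(3)
    for c,uv in uvs:
        e,d=ray(c,uv);d=d/np.linalg.norm(d);M=np.eye(3)-np.outer(d,d);A+=M;b+=M@e
    P=np.linalg.solve(A,b); return P,[np.round(proj(c,P)[0]-uv,1) for c,uv in uvs]
def box(x0,x1,y0,y1,z0,z1): return np.array([[x,y,z] for x in(x0,x1) for y in(y0,y1) for z in(z0,z1)])/1000.
def Rz(a): return np.array([[np.cos(a),-np.sin(a),0],[np.sin(a),np.cos(a),0],[0,0,1]])
def Ry(a): return np.array([[np.cos(a),0,np.sin(a)],[0,1,0],[-np.sin(a),0,np.cos(a)]])
def render(c,R,p,t,front,win,S=8):
    x0,y0,w,h=win; im=np.zeros((h*S,w*S),np.uint8)
    def d(b,v):
        q=(proj(c,b@R.T+p)-[x0-.5,y0-.5])*S-.5
        cv2.fillConvexPoly(im,cv2.convexHull(np.round(q*16).astype(np.int32)),v,shift=4)
    nose=(box(15,22,-5,5,14,46),255);body=(box(-15,15,-13,13,7,72),0)
    for b,v in ([body,nose] if front else [nose,body]): d(b,v)
    d(box(-15,15,-13,13,72-t,72),255)
    return cv2.resize(im,(w,h),interpolation=cv2.INTER_AREA)/255.
def blue(c,win):
    x,y,w,h=win; f=c["frame"][y:y+h,x:x+w].astype(float); m=f[...,0]-f[...,2]
    return np.clip((m-10)/(np.percentile(m,98)-10),0,1)
def fitcart(cs,uvs,P0,yaw0,front,pitch=0,freez=False):
    wins=[(int(u[0])-13,int(u[1])-13,26,32) for u in uvs]; B=[blue(c,w) for c,w in zip(cs,wins)]
    def cost(v,full=False):
        R=Rz(v[2])@Ry(pitch); p=np.array([v[0],v[1],v[4] if freez else P0[2]])
        e=0
        for c,w,b,o in zip(cs,wins,B,(v[5:7],v[7:9])):
            m=render(c,R,p,v[3],front,w); m=cv2.GaussianBlur(m,(0,0),.6)
            e+=((m-b)**2).sum()
        return e
    cost2=lambda v:cost(v)
    x0=np.array([P0[0],P0[1],yaw0,14,P0[2]]); 
    st=np.array([.006,.006,.25,4,.006]); n=5 if freez else 4
    best=None
    for s in(1,-1):
        sim=np.vstack([x0[:n]]+[x0[:n]+s*st[i]*np.eye(n)[i] for i in range(n)])
        r_=minimize(cost2,x0[:n],method="Nelder-Mead",options=dict(initial_simplex=sim,xatol=1e-4,fatol=1e-3,maxiter=600))
        if best is None or r_.fun<best.fun: best=r_
    return best.x,best.fun
E
python3 - <<'E'
from fit import *
t,s=load("top"),load("side")
for n,u,v in[("pivot",(295,176.7),(274.9,214)),("tab",(289.3,161),(257.8,204.4)),("inlid",(296.86,225),(329.6,242.9)),("A",(427.2,221.3),(392.1,153.7)),("B",(382,245.7),(395.7,194.9))]:
    P,e=tri([(t,u),(s,v)]);print(n,P.round(4),e)
for n,u,v,yaw,f in[("A",(427.2,221.3),(392.1,153.7),2.6,True),("B",(382,245.7),(395.7,194.9),-1.1,False)]:
    P,_=tri([(t,u),(s,v)]);P[2]=0
    print(n,*fitcart([t,s],[u,v],P,yaw,f)); 
    for c,uv in((t,u),(s,v)): print("  single",*fitcart([c],[uv],P,yaw,f))
# base plate corners at z~5mm from top
pl=[atz(t,(280+x/7,155+y/7),.005) for x,y in((25,530),(230,572),(308,165))]
print(np.round(pl,4)); a=pl[2]-pl[1]; b=pl[0]-pl[1]; print(np.degrees(np.arctan2(a[1],a[0])),np.degrees(np.arctan2(b[1],b[0]))-90,np.linalg.norm(a),np.linalg.norm(b))
E
```

```text
pivot [0.6413 0.1479 0.1456] [array([-0.2, -0.5]), array([0.7, 0.2])]
tab [0.6826 0.1658 0.176 ] [array([0.1, 0.2]), array([-0.2, -0.1])]
inlid [0.4843 0.1349 0.1233] [array([-0., -0.]), array([0., 0.])]
A [ 0.5216 -0.2985  0.0692] [array([-0. , -0.1]), array([0.1, 0. ])]
B [ 0.4337 -0.148   0.0693] [array([-0. , -0.1]), array([0.1, 0. ])]
A [ 0.51951091 -0.29439512  2.90766201  2.88358975] 49.7050681682672
  single [ 0.51888991 -0.29450934  2.88993207  0.02502478] 22.220230353224796
  single [ 0.51966471 -0.29069548  3.18801812  0.32425339] 25.99475879680135
B [ 0.43564929 -0.14799183 -1.14817587  1.57279384] 33.42231318597129
  single [ 0.43548571 -0.14876446 -1.11303206  8.66013914] 18.006910831290416
  single [ 0.43578744 -0.14725057 -1.15191203  1.28201067] 15.733887459958233
[[0.4804 0.1869 0.005 ]
 [0.4632 0.0842 0.005 ]
 [0.6725 0.0531 0.005 ]]
-8.463880935703887 -9.51350237310939 0.21157808694954924 0.10409865678205577
```

```bash
python3 - <<'E'
s=open("fit.py").read()
s=s.replace("    return cv2.resize(im","    a=np.linspace(0,6.28,24); d(np.stack([7.5e-3*np.cos(a),7.5e-3*np.sin(a),0*a+.072],1),0)\n    return cv2.resize(im")
s=s.replace("return np.clip((m-10)/(np.percentile(m,98)-10),0,1)","m=m/(f.max(-1)+25); return np.clip((m-.15)/.5,0,1)")
open("fit.py","w").write(s)
E
python3 - <<'E'
from fit import *
t,s=load("top"),load("side")
for n,u,v,yaw,f in[("A",(427.2,221.3),(392.1,153.7),2.6,True),("B",(382,245.7),(395.7,194.9),-1.1,False)]:
    P,_=tri([(t,u),(s,v)]);P[2]=0
    print(n,*fitcart([t,s],[u,v],P,yaw,f)); 
    for c,uv in((t,u),(s,v)): print("  single",*fitcart([c],[uv],P,yaw,f))
# cart_in: z leans to robot: frame x downhill => yaw ~ pi-0.157, pitch +30 (x down)
u,v=(296.86,225),(329.6,242.9); P,_=tri([(t,u),(s,v)])
R=Rz(np.pi-.15)@Ry(np.pi/6); P=P-R@[0,0,.072]; print(P,R)
x,e=fitcart([t,s],[u,v],P,np.pi-.15,True,np.pi/6,True); print(x,e)
R=Rz(x[2])@Ry(np.pi/6); print("mag origin",np.r_[x[:2],x[4]]+R@[.023,0,0])
E
```

```text
A [ 0.51980032 -0.29452947  2.88874882  4.48843245] 27.89273971168361
  single [ 0.52031616 -0.29547977  2.80482196  9.5428148 ] 10.617347491027676
  single [ 0.52046907 -0.29278013  3.00812619  3.45684723] 16.02514406529565
B [ 0.43496356 -0.14685465 -1.1413651   1.92419521] 10.99512182515571
  single [ 0.43488975 -0.14780772 -1.11201972  7.71098579] 5.959012493161929
  single [ 0.43498929 -0.14621447 -1.11318998  1.98386957] 5.33222629819936
[0.51985486 0.12950496 0.06099595] [[-0.85630087 -0.14943813 -0.49438554]
 [ 0.12941722 -0.98877108  0.07471907]
 [-0.5         0.          0.8660254 ]]
[0.51871568 0.13422657 3.07264027 2.80404919 0.05970751] 59.79601243385237
mag origin [0.49884442 0.13559892 0.04820751]
```

```bash
cat >> h.py <<'E'
def to(x,y,z,psi):
    s=sense();R=np.array(s["ee_rot"]);p=np.array(s["tcp_pos"])
    d=R.T@(np.array([x,y,z])-p)*100
    cur=np.degrees(np.arctan2(R[1,0],R[0,0])); t=(cur-psi+180)%360-180
    print("t",round(s["time_s"],2),"pos",p.round(4),"psi",round(cur,2),"j",np.round(s["joints"],1),"-> d",d.round(2),"turn",round(t,1))
E
python3 - <<'E'
from h import *
to(.520,-.295,.222,-20)
t,s=load("top"),load("side")
print(atz(t,(427.2,221.3),.072),atz(s,(392.1,153.7),.072),atz(t,(382,245.7),.072),atz(s,(395.7,194.9),.072))
E
```

```text
t 0.1 pos [0.185  0.5964 0.2216] psi -17.24 j [ 87.6  22.1   0.4  -0.  -68.4 -14.8] -> d [58.42 75.21  0.11] turn 2.8
[ 0.52080352 -0.29797502  0.072     ] [ 0.52090366 -0.29556811  0.072     ] [ 0.43321998 -0.14774259  0.072     ] [ 0.43314578 -0.14563613  0.072     ]
```

>>> step_arm(targets="2.4 3.1 0 0;2.4 3.1 0 0;2.4 3.1 0 0;2.4 3.1 0 0;2.4 3.1 0 0;2.4 3.1 0 0;2.4 3.1 0 0;2.4 3.1 0 0;2.4 3.1 0 0;2.4 3.1 0 0;2.4 3.1 0 0;2.4 3.1 0 0", claw=6)

```text
time_s: 1.1
tcp_pos: [0.3498, 0.1543, 0.2226]
ee_rot: [[0.955, -0.295, 0.0], [-0.295, -0.955, 0.0], [0.0, -0.0, -1.0]]
wrist_force: [1.4, 1.2, 0.6]
gripper_width: 0.687
gripper_force: 0.0
```

>>> step_arm(targets="2.48 3.18 0 0;2.48 3.18 0 0;2.48 3.18 0 0;2.48 3.18 0 0;2.48 3.18 0 0;2.48 3.18 0 0;2.48 3.18 0 0;2.48 3.18 0 0;2.48 3.18 0 0;2.48 3.18 0 0;2.48 3.18 0 0;2.48 3.18 0 2.8")

```text
time_s: 2.1
tcp_pos: [0.5212, -0.2984, 0.2219]
ee_rot: [[0.939, -0.344, -0.001], [-0.344, -0.939, 0.001], [-0.001, -0.0, -1.0]]
wrist_force: [1.6, 0.7, 0.1]
gripper_width: 0.69
gripper_force: 0.0
```

>>> step_arm(targets="0 0 3 0;0 0 3 0;0 0 3 0;0 0 1 0;0 0 0 0;0 0 0 0")

```text
time_s: 2.6
tcp_pos: [0.5216, -0.2965, 0.1231]
ee_rot: [[0.94, -0.342, -0.0], [-0.342, -0.94, -0.001], [0.0, 0.001, -1.0]]
wrist_force: [-0.2, 0.1, 1.2]
gripper_width: 0.687
gripper_force: 0.0
```

```bash
python3 - <<'E'
from h import *
to(.521,-.297,.027,-20)
t=cap("top","pics/t1.png");s=cap("side","pics/s1.png")
p=np.array(sense()["tcp_pos"]);print(proj(t,p),proj(s,p))
a=cv2.resize(t["frame"][195:255,390:450],None,fx=6.6,fy=6.6,interpolation=3);b=cv2.resize(s["frame"][110:190,350:430],None,fx=5,fy=5,interpolation=3)
cv2.imwrite("pics/c1.png",np.hstack([cv2.resize(a,(400,400)),b]))
E
```

```text
t 2.6 pos [ 0.5216 -0.2965  0.1231] psi -19.99 j [-14.1  24.6 -10.9   0.1 -54.5  84.1] -> d [-0.05  0.06  9.61] turn 0.0
[[430.28794933 218.11370546]] [[393.88343594 140.60631731]]
```

View pics/c1.png

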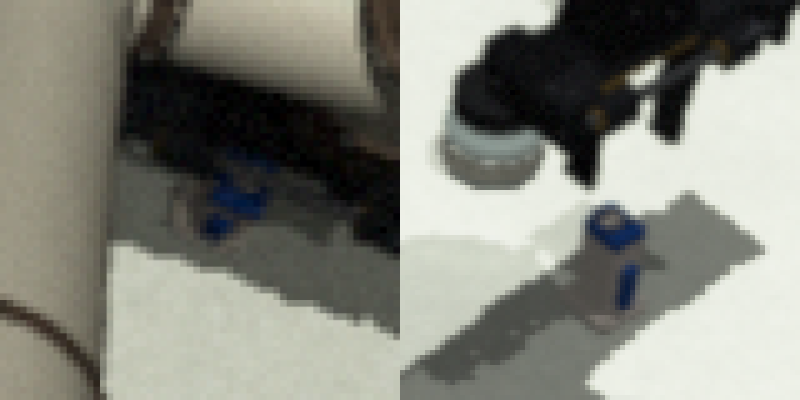

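The side view shows the fingertips straddling the cartridge at about (395,142), within 3 mm of the prediction. I'll descend and grip.

>>> step_arm(targets="0 0 2 0;0 0 2 0;0 0 2 0;0 0 2 0;0 0 1.6 0;0 0 0 0;0 0 0 0")

```text
time_s: 3.28
tcp_pos: [0.5221, -0.2965, 0.0278]
ee_rot: [[0.94, -0.342, 0.001], [-0.342, -0.94, -0.001], [0.002, 0.0, -1.0]]
wrist_force: [0.1, -0.1, 0.9]
gripper_width: 0.692
gripper_force: 0.0
```

>>> step_arm(targets="0 0 0 0;0 0 0 0;0 0 0 0;0 0 0 0;0 0 0 0;0 0 0 0;0 0 0 0;0 0 0 0;0 0 0 0;0 0 0 0", claw=2)

```text
time_s: 4.12
tcp_pos: [0.5213, -0.2964, 0.0268]
ee_rot: [[0.94, -0.343, 0.0], [-0.343, -0.94, -0.0], [0.0, 0.0, -1.0]]
wrist_force: [-1.2, 0.7, 3.7]
gripper_width: 0.296
gripper_force: 30.0
```

>>> step_arm(targets="0 0 -2 0;0 0 -4 0;0 0 -4 0;0 0 -4 0;0 0 -4 0;0 0 -4 0;0 0 -2 0;0 0 0 0;0 0 0 0")

```text
time_s: 4.87
tcp_pos: [0.5214, -0.2962, 0.2675]
ee_rot: [[0.939, -0.343, 0.003], [-0.343, -0.939, 0.0], [0.002, -0.001, -1.0]]
wrist_force: [0.2, 0.1, -2.3]
gripper_width: 0.301
gripper_force: 30.0
```

```bash
python3 - <<'E'
from h import *
s=sense();print(s["gripper_width"],s["gripper_force"],s["wrist_force"])
t=cap("top","pics/t2.png");s=cap("side","pics/s2.png")
p=np.array(sense()["tcp_pos"]);print(p,proj(t,p),proj(s,p))
u=proj(s,p)[0].astype(int)
b=cv2.resize(s["frame"][u[1]-40:u[1]+40,u[0]-50:u[0]+50],None,fx=6,fy=6,interpolation=3)
cv2.imwrite("pics/c2.png",b);print(u)
to(.63,.13,.25,-8.6)
E
```

```text
0.3008419268044478 29.998393289638443 [ 0.21095544  0.09326417 -2.2533108 ]
[ 0.52030043 -0.29583162  0.26462002] [[440.4377881  211.07904101]] [[400.79687822 103.71834827]]
[400 103]
t 4.97 pos [ 0.5203 -0.2958  0.2646] psi -20.05 j [-14.2  18.1   0.7  -0.1 -72.8  84.1] -> d [ -4.29 -43.76   1.5 ] turn -11.5
```

View pics/c2.png

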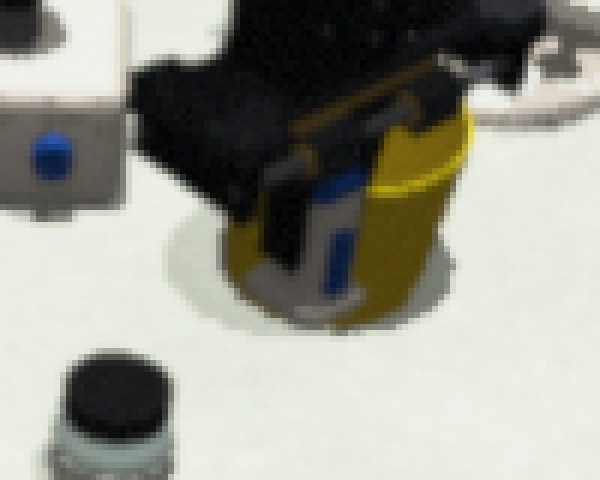

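The crop shows the cartridge held upright between the fingers at about (403,105), nose to the lower right. The tool cannot tilt, so I'll tilt the cartridge 30° in the pads. I'll set its rear foot edge on the rail's sill with the nose facing uphill, roll it about the sill corner, then turn 180° and seat it.

>>> step_arm(targets="0.07 -3.59 0 0;0.07 -3.59 0 0;0.07 -3.59 0 0;0.07 -3.59 0 0;0.07 -3.59 0 0;0.07 -3.59 0 0;0.07 -3.59 0 0;0.07 -3.59 0 0;0.07 -3.59 0 0;0.07 -3.59 0 0;0.07 -3.59 0 0;0.07 -3.59 0 0")

```text
time_s: 5.97
tcp_pos: [0.6762, 0.1071, 0.2637]
ee_rot: [[0.94, -0.342, -0.005], [-0.342, -0.94, -0.001], [-0.004, 0.003, -1.0]]
wrist_force: [0.3, -0.7, -1.1]
gripper_width: 0.296
gripper_force: 30.0
```

>>> step_arm(targets="0 0 0 7.1;0 0 0 7.1;0 0 0 7.1;0 0 0 7.1;0 0 0 7.1;0 0 0 7.1;0 0 0 7.1;0 0 0 7.1;0 0 0 7.1;0 0 0 7.1;0 0 0 7.1;0 0 0 7.1")

```text
time_s: 6.97
tcp_pos: [0.6759, 0.1054, 0.2635]
ee_rot: [[-0.269, -0.963, -0.005], [-0.963, 0.269, -0.001], [0.003, 0.004, -1.0]]
wrist_force: [-0.1, 1.1, 0.3]
gripper_width: 0.298
gripper_force: 30.0
```

>>> step_arm(targets="0 0 0 7.1;0 0 0 7.1;0 0 0 7.1;0 0 0 7.1;0 0 0 7.1;0 0 0 7.1;0 0 0 7.1;0 0 0 7.1;0 0 0 7.1;0 0 0 7.1;0 0 0 7.1;0 0 0 5.2")

```text
time_s: 7.97
tcp_pos: [0.6759, 0.1054, 0.2635]
ee_rot: [[-0.988, 0.154, -0.005], [0.154, 0.988, -0.001], [0.005, -0.002, -1.0]]
wrist_force: [0.0, -0.2, -0.9]
gripper_width: 0.299
gripper_force: 30.0
```

>>> step_arm(targets="0 0 2 0;0 0 2 0;0 0 2 0;0 0 0.6 0;0 0 0 0;0 0 0 0")

```text
time_s: 8.47
tcp_pos: [0.6767, 0.1053, 0.1998]
ee_rot: [[-0.989, 0.148, -0.001], [0.148, 0.989, -0.001], [0.001, -0.001, -1.0]]
wrist_force: [0.4, 0.5, 0.1]
gripper_width: 0.294
gripper_force: 30.0
```

```bash
python3 - <<'E'
from h import *
to(.6755,.1055,.190,171.4)
t=cap("top","pics/t3.png");s=cap("side","pics/s3.png")
print(sense()["gripper_width"],sense()["wrist_force"])
a=cv2.resize(t["frame"][150:245,275:345],None,fx=5,fy=5,interpolation=3);b=cv2.resize(s["frame"][160:280,225:345],None,fx=3.6,fy=3.6,interpolation=3)
o=np.zeros((475,350+432,3),np.uint8);o[:,:350]=a;o[:432,350:]=b
cv2.imwrite("pics/c3.png",o)
E
```

```text
t 8.47 pos [0.6767 0.1053 0.1998] psi 171.48 j [  22.4   28.8    8.     0.   -69.3 -120.9] -> d [0.12 0.   0.98] turn 0.1
0.29773392340626464 [ 0.27353621 -0.19696545 -0.76712116]
```

View pics/c3.png

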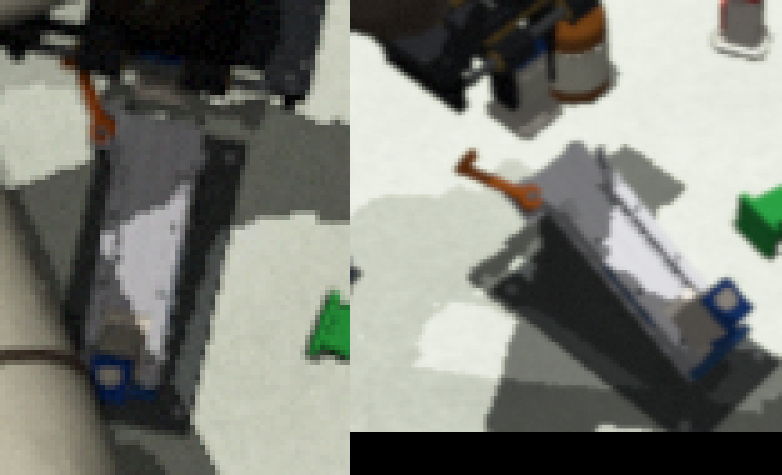

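The side crop shows the held cartridge's foot at about (525,120), just above and behind the sill edge at about (575,142). The keeper is clear at the left. I'll check the model's prediction of the sill before rolling.

```bash
cat >> h.py <<'E'
PHI=np.radians(-8.6); O=np.array([.4999,.1321,.0522])
c_,s_=np.cos(PHI),np.sin(PHI); k=np.sqrt(3)/2
RM=np.array([[k*c_,-s_,-.5*c_],[k*s_,c_,-.5*s_],[.5,0,k]])
def W(x,y,z): return O+RM@(np.array([x,y,z])/1000)
E
python3 - <<'E'
from h import *
t,s=load("top"),load("side")
for n,p in dict(sillL=(182,22,0),sillR=(182,-22,0),tab=(218,61,26),piv=(170,37,13),dot=(23,0,72),capL=(0,22,0),capR=(0,-22,0),mouthLipL=(136,16,14),mouthLipR=(136,-16,14)).items():
    P=W(*p);a,b=proj(t,P)[0],proj(s,P)[0]
    print(n,P.round(4),"top px",a.round(1),"magcrop",((a-[280,155])*7).round(),"side",b.round(1),"magcrop",((b-[250,190])*4.5+[350,0]).round())
E
```

```text
sillL [0.659  0.1303 0.1432] top px [300.5 171.3] magcrop [143. 114.] side [274.2 207.6] magcrop [459.  79.]
sillR [0.6525 0.0868 0.1432] top px [313.7 173.7] magcrop [236. 131.] side [286.  198.1] magcrop [512.  37.]
tab [0.6828 0.1661 0.1837] top px [289.1 160.4] magcrop [64. 38.] side [257.1 202.4] magcrop [382.  56.]
piv [0.6446 0.1476 0.1485] top px [294.9 175. ] magcrop [104. 140.] side [274.6 212.9] magcrop [461. 103.]
dot [0.484  0.1345 0.1261] top px [296.9 225. ] magcrop [119. 490.] side [329.8 242.2] magcrop [709. 235.]
capL [0.5032 0.1539 0.0522] top px [292.6 222.5] magcrop [ 88. 472.] side [319.1 260.5] magcrop [661. 317.]
capR [0.4966 0.1103 0.0522] top px [305.3 224.8] magcrop [177. 489.] side [330.  250.1] magcrop [710. 271.]
mouthLipL [0.6118 0.1314 0.1323] top px [299.6 186.1] magcrop [138. 218.] side [288.9 218.1] magcrop [525. 126.]
mouthLipR [0.607  0.0997 0.1323] top px [309.2 187.9] magcrop [205. 230.] side [297.3 211. ] magcrop [563.  95.]
```

>>> step_arm(targets="0.4 0 1 0;0 0 1 0;0 0 0.4 0;0 0 0 0;0 0 0 0")

```text
time_s: 8.98
tcp_pos: [0.6729, 0.106, 0.1766]
ee_rot: [[-0.989, 0.148, 0.0], [0.148, 0.989, -0.0], [-0.0, -0.0, -1.0]]
wrist_force: [0.9, -0.5, -0.0]
gripper_width: 0.295
gripper_force: 30.0
```

>>> step_arm(targets="0 0 0.2 0;0 0 0.2 0;0 0 0 0;0 0 0 0")

```text
time_s: 9.32
tcp_pos: [0.6727, 0.1061, 0.1725]
ee_rot: [[-0.989, 0.148, -0.0], [0.148, 0.989, -0.0], [0.0, -0.0, -1.0]]
wrist_force: [0.1, -0.2, -0.7]
gripper_width: 0.296
gripper_force: 30.0
```

>>> step_arm(targets="0 0 0.2 0;0 0 0 0;0 0 0 0")

```text
time_s: 9.57
tcp_pos: [0.6726, 0.1061, 0.1704]
ee_rot: [[-0.989, 0.148, -0.0], [0.148, 0.989, -0.0], [0.0, -0.0, -1.0]]
wrist_force: [0.0, 0.2, -0.8]
gripper_width: 0.298
gripper_force: 30.0
```

>>> step_arm(targets="0 0 0.2 0;0 0 0 0;0 0 0 0")

```text
time_s: 9.82
tcp_pos: [0.6726, 0.1061, 0.1684]
ee_rot: [[-0.989, 0.148, -0.0], [0.148, 0.989, -0.0], [0.0, -0.0, -1.0]]
wrist_force: [0.2, 0.4, -0.6]
gripper_width: 0.299
gripper_force: 30.0
```

>>> step_arm(targets="0 0 0.2 0;0 0 0 0;0 0 0 0")

```text
time_s: 10.07
tcp_pos: [0.6729, 0.1061, 0.1668]
ee_rot: [[-0.989, 0.148, 0.001], [0.148, 0.989, 0.0], [-0.001, 0.0, -1.0]]
wrist_force: [0.2, -0.6, -1.0]
gripper_width: 0.301
gripper_force: 30.0
```

>>> step_arm(targets="0 0 0.2 0;0 0 0 0;0 0 0 0")

```text
time_s: 10.32
tcp_pos: [0.6731, 0.1061, 0.1665]
ee_rot: [[-0.989, 0.148, 0.002], [0.148, 0.989, -0.0], [-0.002, 0.0, -1.0]]
wrist_force: [-1.6, 0.7, 5.8]
gripper_width: 0.295
gripper_force: 30.0
```

>>> step_arm(targets="0 0 0.2 0;0 0 0 0;0 0 0 0")

```text
time_s: 10.57
tcp_pos: [0.6736, 0.1061, 0.1661]
ee_rot: [[-0.989, 0.147, 0.004], [0.147, 0.989, -0.0], [-0.004, 0.0, -1.0]]
wrist_force: [-1.9, 0.1, 9.5]
gripper_width: 0.297
gripper_force: 30.0
```

>>> step_arm(targets="-0.2 0 0.1 0;-0.2 0 0.1 0;-0.19 0 0.1 0;-0.19 0 0.11 0;-0.18 0 0.12 0;-0.18 0 0.12 0;0 0 0 0;0 0 0 0")

```text
time_s: 11.23
tcp_pos: [0.6838, 0.1043, 0.1553]
ee_rot: [[-0.989, 0.149, -0.001], [0.149, 0.989, -0.0], [0.001, -0.001, -1.0]]
wrist_force: [-1.1, -0.1, -0.4]
gripper_width: 0.295
gripper_force: 30.0
```

```bash
python3 - <<'E'
from h import *
t=cap("top","pics/t4.png");s=cap("side","pics/s4.png")
p=np.array(sense()["tcp_pos"]);print(proj(s,p))
b=cv2.resize(s["frame"][165:225,235:315],None,fx=10,fy=10,interpolation=3)
cv2.imwrite("pics/c4.png",np.clip(b.astype(float)*1.6,0,255).astype(np.uint8))
E
```

```text
[[272.19823095 194.31585301]]
```

View pics/c4.png

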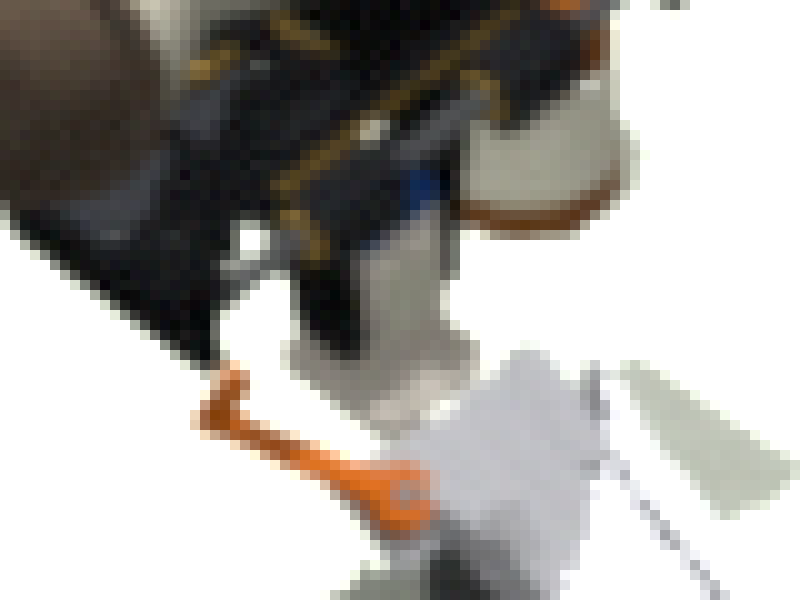

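The crop shows the held cartridge with its lid at (425,185), its foot corners at (290,355) and (475,350), and the foot's lowest corner at (395,430), right at the sill's edge. I'll compare these with predictions for different tilts.

```bash
python3 - <<'E'
from fit import *
t,s=load("top"),load("side")
p=np.array(sense()["tcp_pos"]);G=p+[0,0,.019]
for b in(0,10,20):
  for dx in (0,):
    R=Rz(PHI)@Ry(np.radians(b))
    f=lambda x,y,z:((proj(s,G+R@(np.array([x,y,z-46])/1000))[0]-[235,165])*10+5).round().astype(int).tolist()
    print(b,"rearbotL",f(-23,20,0),"rearbotR",f(-23,-20,0),"reartopL",f(-23,20,7),"reartopR",f(-23,-20,7),"frontL",f(23,20,7),"frontR",f(23,-20,7),"bodyRear base",f(-15,13,7),f(-15,-13,7),"lid",f(-15,-13,72),f(-15,13,72),f(15,-13,72))
f=lambda P:((proj(s,P)[0]-[235,165])*10+5).round().astype(int).tolist()
print("sill",f(W(182,22,0)),f(W(182,-22,0)))
E
```

```text
0 rearbotL [392, 451] rearbotR [497, 366] reartopL [390, 434] reartopR [496, 349] frontL [269, 347] frontR [376, 264] bodyRear base [387, 403] [456, 348] lid [441, 183] [369, 238] [359, 127]
10 rearbotL [411, 454] rearbotR [517, 369] reartopL [406, 435] reartopR [512, 349] frontL [289, 368] frontR [395, 286] bodyRear base [404, 408] [473, 353] lid [427, 168] [355, 223] [349, 127]
20 rearbotL [427, 453] rearbotR [534, 367] reartopL [419, 432] reartopR [526, 346] frontL [309, 388] frontR [415, 305] bodyRear base [419, 409] [488, 353] lid [413, 155] [341, 210] [340, 130]
sill [397, 431] [515, 336]
```

The body shows no tilt: the foot slid along the sill instead. Pulling the foot's front edge against the sill end gives about twice the lever, so I'll lift, turn back nose-downhill, and pull the foot against the rail end.

>>> step_arm(targets="0 0 -2 0;0 0 -2 0;-0.5 0 0 -7.1;0 0 0 -7.1;0 0 0 -7.1;0 0 0 -7.1;0 0 0 -7.1;0 0 0 -7.1;0 0 0 -7.1;0 0 0 -7.1;0 0 0 -7.1;0 0 0 -7.1")

```text
time_s: 12.33
tcp_pos: [0.6888, 0.1037, 0.1962]
ee_rot: [[-0.457, -0.89, 0.0], [-0.89, 0.457, 0.0], [-0.0, -0.0, -1.0]]
wrist_force: [-0.3, -1.2, -0.7]
gripper_width: 0.294
gripper_force: 30.0
```

>>> step_arm(targets="0 0 0 -7.1;0 0 0 -7.1;0 0 0 -7.1;0 0 0 -7.1;0 0 0 -7.1;0 0 0 -7.1;0 0 0 -7.1;0 0 0 -7.1;0 0 0 -7.1;0 0 0 -7.1;0 0 0 -7.1;0 0 0 -7.1")

```text
time_s: 13.33
tcp_pos: [0.6888, 0.1037, 0.1962]
ee_rot: [[0.848, -0.53, 0.0], [-0.53, -0.848, 0.0], [0.0, -0.0, -1.0]]
wrist_force: [-0.3, 0.1, -0.9]
gripper_width: 0.293
gripper_force: 30.0
```

>>> step_arm(targets="0 0 0 -7.1;0 0 0 -2.5;0 0 0 0;0 0 0 0")

```text
time_s: 13.67
tcp_pos: [0.6888, 0.1037, 0.1961]
ee_rot: [[0.922, -0.388, -0.0], [-0.388, -0.922, 0.0], [-0.0, -0.0, -1.0]]
wrist_force: [0.7, -0.2, -0.7]
gripper_width: 0.299
gripper_force: 30.0
```

```bash
python3 - <<'E'
from h import *
s=sense();print(s["wrist_force"],s["gripper_width"])
to(.690,.1033,.162,-8.6)
E
```

```text
[ 0.69793674 -0.24020518 -0.70944009] 0.2986999771475054
t 13.67 pos [0.6888 0.1037 0.1961] psi -22.81 j [ 21.8  30.    9.6  -0.  -69.6  45.4] -> d [ 0.12 -0.01  3.41] turn -14.2
```

>>> step_arm(targets="0.1 0 0 -7.1;0 0 0 -7.1;0 0 1.5 0;0 0 1.5 0;0 0 0.4 0;0 0 0 0;0 0 0 0")

```text
time_s: 14.25
tcp_pos: [0.6901, 0.1032, 0.1624]
ee_rot: [[0.989, -0.149, 0.0], [-0.149, -0.989, -0.0], [0.0, 0.0, -1.0]]
wrist_force: [-0.4, -0.6, -1.1]
gripper_width: 0.297
gripper_force: 30.0
```

>>> step_arm(targets="-0.3 0 0 0;-0.3 0 0 0;-0.2 0 0 0;-0.2 0 0 0;0 0 0 0;0 0 0 0")

```text
time_s: 14.75
tcp_pos: [0.6801, 0.1049, 0.1626]
ee_rot: [[0.989, -0.148, 0.001], [-0.148, -0.989, 0.0], [0.001, -0.0, -1.0]]
wrist_force: [0.8, -0.2, -0.8]
gripper_width: 0.296
gripper_force: 30.0
```

>>> step_arm(targets="-0.2 0 0 0;-0.2 0 0 0;0 0 0 0;0 0 0 0")

```text
time_s: 15.08
tcp_pos: [0.6789, 0.1056, 0.164]
ee_rot: [[0.989, -0.148, 0.008], [-0.148, -0.989, 0.001], [0.008, -0.002, -1.0]]
wrist_force: [5.0, -2.0, 0.9]
gripper_width: 0.304
gripper_force: 30.0
```

>>> step_arm(targets="-0.2 0 0 0;-0.2 0 0 0;0 0 0 0;0 0 0 0")

```text
time_s: 15.42
tcp_pos: [0.6776, 0.1063, 0.1657]
ee_rot: [[0.989, -0.148, 0.015], [-0.148, -0.989, 0.002], [0.014, -0.004, -1.0]]
wrist_force: [9.8, -1.9, 2.2]
gripper_width: 0.296
gripper_force: 30.0
```

>>> step_arm(targets="-0.2 0 0 0;-0.2 0 0 0;0 0 0 0;0 0 0 0")

```text
time_s: 15.75
tcp_pos: [0.6743, 0.1067, 0.1665]
ee_rot: [[0.989, -0.147, 0.017], [-0.147, -0.989, 0.002], [0.016, -0.004, -1.0]]
wrist_force: [8.0, -2.3, 3.7]
gripper_width: 0.296
gripper_force: 30.0
```

>>> step_arm(targets="-0.2 0 0 0;-0.2 0 0 0;0 0 0 0;0 0 0 0")

```text
time_s: 16.08
tcp_pos: [0.6706, 0.1073, 0.167]
ee_rot: [[0.989, -0.147, 0.018], [-0.147, -0.989, 0.002], [0.017, -0.004, -1.0]]
wrist_force: [9.4, -1.9, 5.4]
gripper_width: 0.295
gripper_force: 30.0
```

>>> step_arm(targets="-0.2 0 0 0;-0.2 0 0 0;-0.2 0 -0.1 0;0 0 0 0;0 0 0 0")

```text
time_s: 16.5
tcp_pos: [0.664, 0.1083, 0.1676]
ee_rot: [[0.989, -0.147, 0.016], [-0.147, -0.989, 0.002], [0.015, -0.004, -1.0]]
wrist_force: [7.8, -2.2, 6.1]
gripper_width: 0.297
gripper_force: 30.0
```

>>> step_arm(targets="-0.2 0 0 0;-0.2 0 -0.1 0;-0.2 0 0 0;0 0 0 0;0 0 0 0")

```text
time_s: 16.92
tcp_pos: [0.6575, 0.1093, 0.168]
ee_rot: [[0.989, -0.147, 0.014], [-0.148, -0.989, 0.002], [0.014, -0.004, -1.0]]
wrist_force: [8.2, -1.6, 4.2]
gripper_width: 0.295
gripper_force: 30.0
```

>>> step_arm(targets="-0.1 0 0 0;0 0 0 0;0.2 0 -0.5 0;0.2 0 -1 0;0 0 -1.5 0;0 0 -1.5 0;0 0 0 0;0 0 0 0")

```text
time_s: 17.58
tcp_pos: [0.655, 0.1087, 0.2097]
ee_rot: [[0.989, -0.148, 0.0], [-0.148, -0.989, 0.001], [0.0, -0.001, -1.0]]
wrist_force: [-0.1, -0.8, -0.4]
gripper_width: 0.295
gripper_force: 30.0
```

```bash
python3 - <<'E'
from fit import *
t=cap("top","pics/t5.png");s=cap("side","pics/s5.png")
q=sense();p=np.array(q["tcp_pos"]);print(p,q["wrist_force"],q["gripper_width"]);G=p+[0,0,.019]
u=proj(s,p)[0].astype(int);x0,y0=u[0]-40,u[1]-30;print(u)
cv2.imwrite("pics/c5.png",np.clip(cv2.resize(s["frame"][y0:y0+60,x0:x0+80],None,fx=10,fy=10,interpolation=3).astype(float)*1.6,0,255).astype(np.uint8))
for b in(0,20,30):
    R=Rz(np.pi+PHI)@Ry(np.radians(b))
    f=lambda x,y,z:((proj(s,G+R@(np.array([x,y,z-46])/1000))[0]-[x0,y0])*10+5).round().astype(int).tolist()
    print(b,"footF",f(23,20,0),f(23,-20,0),"footR",f(-23,20,0),f(-23,-20,0),"lid",f(15,13,72),f(15,-13,72),f(-15,-13,72),f(-15,13,72),"nose",f(22,0,14),f(22,0,46))
E
```

```text
[0.65422532 0.10843132 0.20782448] [ 0.54648323 -0.09214725 -1.37106331] 0.30019571041047055
[279 186]
0 footF [530, 381] [421, 469] footR [404, 295] [295, 379] lid [474, 186] [400, 243] [314, 185] [388, 129] nose [470, 386] [464, 301]
20 footF [484, 362] [375, 448] footR [363, 240] [252, 324] lid [499, 220] [425, 278] [340, 193] [415, 137] nose [437, 377] [461, 319]
30 footF [459, 346] [350, 432] footR [346, 212] [235, 295] lid [509, 238] [435, 296] [355, 202] [430, 146] nose [419, 367] [458, 325]
```

View pics/c5.png

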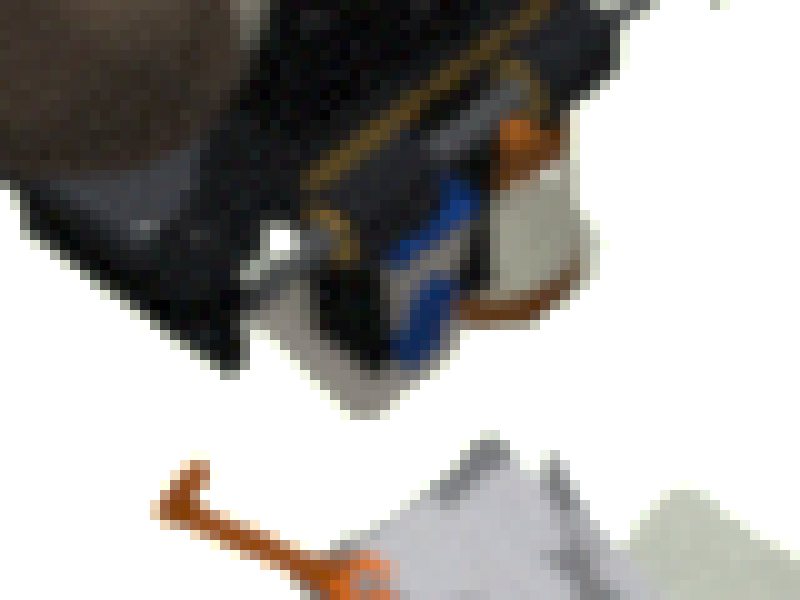

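The crop shows the cartridge tilted nose-down: blue nose from (412,365) to (442,285), lowest foot corner (365,415), and the force geometry gives about 27°. Next I'll work out the seating path.

```bash
sed -i 's/O=np.array(\[.4999,.1321,.0522\])/O=np.array([.5009,.1321,.0487])/' h.py
cat >> h.py <<'E'
def tcpm(x,h,y=0): return W(x,y,h)-[0,0,.019]
def mag(p): return RM.T@(np.array(p)+[0,0,.019]-O)*1000
E
python3 - <<'E'
from h import *
print(mag(sense()["tcp_pos"]))
for a in((180,60),(180,47),(165,46),(140,46)): print(a); to(*tcpm(*a),-8.6)
E
```

```text
[223.41802618  -0.47499988  76.68997942]
(180, 60)
t 17.68 pos [0.6542 0.1084 0.2078] psi -8.54 j [ 23.3  26.4   5.2  -0.1 -69.   58.1] -> d [-2.92 -0.05  3.62] turn 0.1
(180, 47)
t 17.68 pos [0.6542 0.1084 0.2078] psi -8.54 j [ 23.3  26.4   5.2  -0.1 -69.   58.1] -> d [-2.26 -0.05  4.75] turn 0.1
(165, 46)
t 17.68 pos [0.6542 0.1084 0.2078] psi -8.54 j [ 23.3  26.4   5.2  -0.1 -69.   58.1] -> d [-3.51 -0.05  5.59] turn 0.1
(140, 46)
t 17.68 pos [0.6542 0.1084 0.2078] psi -8.54 j [ 23.3  26.4   5.2  -0.1 -69.   58.1] -> d [-5.67 -0.06  6.84] turn 0.1
```

>>> step_arm(targets="-1.5 0 1 0;-1.4 0 1 0;0 0 1 0;0 0 0.6 0;0 0 0 0;0 0 0 0")

```text
time_s: 18.18
tcp_pos: [0.6269, 0.1126, 0.1723]
ee_rot: [[0.989, -0.148, -0.001], [-0.148, -0.989, -0.001], [-0.001, 0.001, -1.0]]
wrist_force: [0.4, 0.2, -0.1]
gripper_width: 0.293
gripper_force: 30.0
```

>>> step_arm(targets="0.3 0 0.5 0;0.2 0 0.3 0;0.1 0 0.2 0;0 0 0 0;0 0 0 0")

```text
time_s: 18.6
tcp_pos: [0.6328, 0.1119, 0.1631]
ee_rot: [[0.989, -0.149, 0.001], [-0.149, -0.989, 0.0], [0.0, -0.0, -1.0]]
wrist_force: [0.2, -0.6, -0.2]
gripper_width: 0.297
gripper_force: 30.0
```

```bash
python3 - <<'E'
from h import *
print(mag(sense()["tcp_pos"]),sense()["wrist_force"])
E
```

```text
[182.31444095  -0.28689756  48.8240565 ] [ 0.18851805 -0.56722556 -0.17068302]
```

>>> step_arm(targets="0.1 0 0.17 0;0 0 0 0;0 0 0 0")

```text
time_s: 18.85
tcp_pos: [0.633, 0.1118, 0.163]
ee_rot: [[0.989, -0.148, -0.0], [-0.148, -0.989, -0.0], [-0.0, 0.0, -1.0]]
wrist_force: [-4.2, 0.9, 5.6]
gripper_width: 0.298
gripper_force: 30.0
```

>>> step_arm(targets="0.1 0 0.17 0;0 0 0 0;0 0 0 0")

```text
time_s: 19.1
tcp_pos: [0.6332, 0.1118, 0.1629]
ee_rot: [[0.989, -0.147, -0.001], [-0.147, -0.989, -0.0], [-0.001, 0.0, -1.0]]
wrist_force: [-9.0, 2.2, 12.3]
gripper_width: 0.295
gripper_force: 30.0
```

>>> step_arm(targets="-0.1 0 -0.17 0;-0.26 0 0.15 0;-0.26 0 0.15 0;-0.26 0 0.15 0;0 0 0 0;0 0 0 0")

```text
time_s: 19.6
tcp_pos: [0.6284, 0.1134, 0.1612]
ee_rot: [[0.989, -0.147, 0.009], [-0.147, -0.989, 0.001], [0.008, -0.002, -1.0]]
wrist_force: [-1.6, 0.4, 11.9]
gripper_width: 0.292
gripper_force: 30.0
```

>>> step_arm(targets="-0.26 0 0.15 0;-0.26 0 0.15 0;-0.26 0 0.15 0;0 0 0 0;0 0 0 0")

```text
time_s: 20.02
tcp_pos: [0.6213, 0.1148, 0.1577]
ee_rot: [[0.989, -0.146, 0.011], [-0.146, -0.989, 0.002], [0.01, -0.003, -1.0]]
wrist_force: [-2.8, 0.2, 15.5]
gripper_width: 0.293
gripper_force: 30.0
```

```bash
python3 - <<'E'
from h import *
print(mag(sense()["tcp_pos"]),RM.T@sense()["wrist_force"])
E
```

```text
[169.31782224   0.91029208  50.00487334] [ 5.36520698 -0.18300285 14.85232072]
```

```bash
cat > tilt.py <<'E'
from fit import *
def nose(s,tcp,yaw,label,ups=4):
    G=np.array(tcp)+[0,0,.019]; u=proj(s,G+[0,0,-.02])[0]; x0,y0=int(u[0])-20,int(u[1])-22
    f=s["frame"][y0:y0+40,x0:x0+40].astype(np.float32); f=cv2.resize(f,None,fx=ups,fy=ups,interpolation=cv2.INTER_CUBIC)
    m=((f[...,0]-f[...,2])/(f.max(-1)+25)>.35).astype(np.uint8)
    n,L,st,ce=cv2.connectedComponentsWithStats(m)
    def pca(M):
        y,x=np.nonzero(M);x=x/ups+x0;y=y/ups+y0;w,v=np.linalg.eigh(np.cov(x,y));a=v[:,1]
        return (round(x.mean(),1),round(y.mean(),1)),"ang",round(np.degrees(np.arctan2(a[1],a[0]))%180,1),"sd",np.sqrt(w[::-1]).round(2),"area",round(len(x)/ups**2,1)
    for i in range(1,n):
        if st[i,4]>6*ups**2: print(label,"obs",pca(L==i))
    for b in(10,20,25,30,35,40):
        R=Rz(yaw)@Ry(np.radians(b)); 
        def hull(bx):
            q=(proj(s,G+(bx-[0,0,.046])@R.T)-[x0,y0])*ups; im=np.zeros(m.shape,np.uint8); cv2.fillConvexPoly(im,cv2.convexHull(q.astype(np.float32)).astype(np.int32),1); return im
        print(b,pca(hull(box(15,22,-5,5,14,46))))
E
python3 - <<'E'
from tilt import *
nose(load("side"),[.6542,.1084,.2078],np.pi+PHI,"before")
s=cap("side","pics/s6.png"); nose(s,sense()["tcp_pos"],np.pi+PHI,"now")
E
```

```text
before obs ((np.float64(282.8), np.float64(177.7)), 'ang', np.float64(135.2), 'sd', array([3.2 , 0.96]), 'area', 29.3)
before obs ((np.float64(281.2), np.float64(188.1)), 'ang', np.float64(118.3), 'sd', array([2.46, 0.89]), 'area', 25.8)
10 ((np.float64(283.3), np.float64(189.2)), 'ang', np.float64(101.4), 'sd', array([2.81, 1.37]), 'area', 47.7)
20 ((np.float64(282.4), np.float64(189.2)), 'ang', np.float64(118.6), 'sd', array([2.67, 1.19]), 'area', 39.4)
25 ((np.float64(281.8), np.float64(189.1)), 'ang', np.float64(126.6), 'sd', array([2.64, 1.06]), 'area', 34.6)
30 ((np.float64(281.3), np.float64(188.9)), 'ang', np.float64(133.7), 'sd', array([2.61, 0.97]), 'area', 31.1)
35 ((np.float64(280.8), np.float64(188.7)), 'ang', np.float64(142.4), 'sd', array([2.69, 0.88]), 'area', 28.6)
40 ((np.float64(280.3), np.float64(188.5)), 'ang', np.float64(151.6), 'sd', array([2.61, 0.98]), 'area', 31.6)
now obs ((np.float64(295.4), np.float64(197.0)), 'ang', np.float64(96.1), 'sd', array([1.08, 0.8 ]), 'area', 10.6)
now obs ((np.float64(291.3), np.float64(207.7)), 'ang', np.float64(125.0), 'sd', array([2.32, 0.71]), 'area', 19.9)
10 ((np.float64(293.3), np.float64(209.1)), 'ang', np.float64(104.0), 'sd', array([2.71, 1.27]), 'area', 42.7)
20 ((np.float64(292.3), np.float64(209.0)), 'ang', np.float64(121.1), 'sd', array([2.57, 1.13]), 'area', 35.9)
25 ((np.float64(291.9), np.float64(208.9)), 'ang', np.float64(129.5), 'sd', array([2.57, 0.99]), 'area', 31.4)
30 ((np.float64(291.3), np.float64(208.7)), 'ang', np.float64(137.8), 'sd', array([2.6 , 0.87]), 'area', 27.2)
35 ((np.float64(290.8), np.float64(208.4)), 'ang', np.float64(145.5), 'sd', array([2.58, 0.93]), 'area', 29.1)
40 ((np.float64(290.2), np.float64(208.1)), 'ang', np.float64(154.6), 'sd', array([2.56, 1.01]), 'area', 31.9)
```

>>> step_arm(targets="-0.26 0 0.15 0;-0.26 0 0.15 0;0 0 0 0;0 0 0 0")

```text
time_s: 20.4
tcp_pos: [0.6154, 0.1155, 0.1538]
ee_rot: [[0.989, -0.147, 0.008], [-0.147, -0.989, 0.001], [0.008, -0.003, -1.0]]
wrist_force: [-3.5, 1.7, 13.9]
gripper_width: 0.294
gripper_force: 30.0
```

>>> step_arm(targets="-0.26 0 0.15 0;-0.26 0 0.15 0;0 0 0 0;0 0 0 0")

```text
time_s: 20.73
tcp_pos: [0.6091, 0.1161, 0.1501]
ee_rot: [[0.989, -0.147, 0.005], [-0.147, -0.989, 0.001], [0.005, -0.002, -1.0]]
wrist_force: [-4.6, 1.5, 11.8]
gripper_width: 0.298
gripper_force: 30.0
```

```bash
python3 - <<'E'
from h import *
print(mag(sense()["tcp_pos"]),RM.T@sense()["wrist_force"])
E
```

```text
[154.95814292   0.39109264  49.60135484] [ 1.75316446  0.77890214 12.60091985]
```

>>> step_arm(targets="-0.26 0 0.15 0;-0.26 0 0.15 0;-0.26 0 0.15 0;0 0 0 0;0 0 0 0")

```text
time_s: 21.15
tcp_pos: [0.6016, 0.1173, 0.1456]
ee_rot: [[0.989, -0.147, 0.006], [-0.147, -0.989, 0.001], [0.006, -0.002, -1.0]]
wrist_force: [-4.8, 0.5, 13.9]
gripper_width: 0.294
gripper_force: 30.0
```

>>> step_arm(targets="-0.26 0 0.15 0;-0.26 0 0.15 0;-0.26 0 0.15 0;0 0 0 0;0 0 0 0")

```text
time_s: 21.57
tcp_pos: [0.5939, 0.1185, 0.141]
ee_rot: [[0.989, -0.147, 0.006], [-0.147, -0.989, 0.001], [0.005, -0.002, -1.0]]
wrist_force: [-4.7, 1.1, 12.4]
gripper_width: 0.297
gripper_force: 30.0
```

```bash
python3 - <<'E'
from tilt import *
print(mag(sense()["tcp_pos"]),RM.T@sense()["wrist_force"])
s=cap("side","pics/s7.png"); nose(s,sense()["tcp_pos"],np.pi+PHI,"now")
E
```

```text
[137.00895499   0.45585367  49.41369173] [ 2.05116886  0.35211682 13.14445647]
now obs ((np.float64(303.9), np.float64(206.9)), 'ang', np.float64(96.3), 'sd', array([1.1 , 0.72]), 'area', 9.9)
now obs ((np.float64(299.2), np.float64(216.5)), 'ang', np.float64(133.3), 'sd', array([2.18, 0.72]), 'area', 18.9)
10 ((np.float64(301.5), np.float64(218.6)), 'ang', np.float64(107.4), 'sd', array([2.63, 1.27]), 'area', 41.5)
20 ((np.float64(300.5), np.float64(218.4)), 'ang', np.float64(124.3), 'sd', array([2.52, 1.05]), 'area', 32.8)
25 ((np.float64(300.0), np.float64(218.3)), 'ang', np.float64(131.6), 'sd', array([2.58, 0.96]), 'area', 30.6)
30 ((np.float64(299.5), np.float64(218.1)), 'ang', np.float64(139.5), 'sd', array([2.62, 0.83]), 'area', 26.0)
35 ((np.float64(298.9), np.float64(217.9)), 'ang', np.float64(147.3), 'sd', array([2.6 , 0.98]), 'area', 31.2)
40 ((np.float64(298.3), np.float64(217.6)), 'ang', np.float64(157.4), 'sd', array([2.54, 1.12]), 'area', 35.2)
```

>>> step_arm(targets="-0.1 0 -0.17 0;-0.1 0 -0.17 0;0 0 0 0")

```text
time_s: 21.87
tcp_pos: [0.5916, 0.1184, 0.1401]
ee_rot: [[0.989, -0.149, 0.003], [-0.149, -0.989, 0.001], [0.003, -0.001, -1.0]]
wrist_force: [3.6, 0.4, -2.7]
gripper_width: 0.3
gripper_force: 30.0
```

>>> step_arm(targets="0 0 0 0;0 0 0 0;0 0 0 0;0 0 0 0;0 0 0 0;0 0 0 0;0 0 0 0;0 0 0 0", claw=5)

```text
time_s: 22.53
tcp_pos: [0.5903, 0.1182, 0.1408]
ee_rot: [[0.989, -0.148, -0.0], [-0.148, -0.989, 0.0], [-0.0, -0.0, -1.0]]
wrist_force: [-0.0, 0.1, 0.6]
gripper_width: 0.572
gripper_force: 0.0
```

>>> step_arm(targets="0 0 -2 0;0 0 -3 0;0 0 -4 0;0 0 -4 0;0 -3 0 0;0 0 0 0")

```text
time_s: 23.03
tcp_pos: [0.5967, 0.151, 0.2744]
ee_rot: [[0.989, -0.147, 0.008], [-0.147, -0.989, 0.004], [0.007, -0.005, -1.0]]
wrist_force: [0.0, -1.0, -1.4]
gripper_width: 0.574
gripper_force: 0.0
```

```bash
python3 - <<'E'
from tilt import *
print(sense()["tcp_pos"],sense()["time_s"])
for n in("side","top"):
    s=cap(n,f"pics/{n}8.png")
    x0,y0=(270,190) if n=="side" else (285,165)
    f=cv2.resize(s["frame"][y0:y0+75,x0:x0+75].astype(np.float32),None,fx=4,fy=4,interpolation=3)
    m=((f[...,0]-f[...,2])/(f.max(-1)+25)>.35).astype(np.uint8);k_,L,st,ce=cv2.connectedComponentsWithStats(m)
    for i in range(1,k_):
        if st[i,4]>60: print(n,(ce[i]/4+[x0,y0]).round(1),st[i,4]/16)
    for q in(23,69,115): print(q,"lid",proj(s,W(q,0,70))[0].round(1),"nose",proj(s,W(q-20,0,30))[0].round(1))
E
```

```text
[0.59671087 0.15098353 0.2743857 ] 23.0333
side [318.8 231.9] 91.0
side [328.8 250.6] 146.0
23 lid [329.1 243. ] nose [328.  252.5]
69 lid [317.3 229.1] nose [316.5 239. ]
115 lid [305.5 215.2] nose [305.1 225.5]
top [299.4 213.1] 55.0
top [297.7 226.7] 82.0
23 lid [297.1 224.6] nose [297.9 225.9]
69 lid [299.2 211.5] nose [299.9 213.1]
115 lid [301.3 198.1] nose [302.  200.1]
```

The first cartridge slid home: blue blobs at side (319,232) and top (299,213) match the 69 mm position. Now the second one.

>>> step_arm(targets="-1.3 3.54 0 0;-1.3 3.54 0 0;-1.3 3.54 0 0;-1.3 3.54 0 0;-1.3 3.54 0 0;-1.3 3.54 0 0;-1.3 3.54 0 0;-1.3 3.54 0 0;-1.3 3.54 0 0;0 0 0 7.1;0 0 0 7.1;0 0 0 7.1", claw=6)

```text
time_s: 24.13
tcp_pos: [0.4303, -0.1511, 0.2702]
ee_rot: [[0.863, -0.505, -0.002], [-0.505, -0.863, -0.0], [-0.001, 0.001, -1.0]]
wrist_force: [0.8, -0.4, -0.0]
gripper_width: 0.693
gripper_force: 0.0
```

>>> step_arm(targets="0 0 2 7.1;0 0 2 7.1;0 0 2 7.1;0 0 2 7.1;0 0 2 5.7;0 0 2 0;0 0 1 0;0 0 0 0;0 0 0 0")

```text
time_s: 24.88
tcp_pos: [0.431, -0.1503, 0.1402]
ee_rot: [[0.439, -0.898, -0.002], [-0.898, -0.439, -0.0], [-0.001, 0.002, -1.0]]
wrist_force: [0.3, 0.1, 0.1]
gripper_width: 0.688
gripper_force: 0.0
```

```bash
python3 - <<'E'
from h import *
to(.434,-.147,.027,-64)
s=cap("side","pics/s9.png");t=load("top")
p=np.array(sense()["tcp_pos"]);print(proj(s,p))
E
```

```text
t 24.88 pos [ 0.431  -0.1503  0.1402] psi -63.95 j [  1.3  10.6 -29.1   0.  -50.5  24.7] -> d [-0.15 -0.44 11.32] turn 0.1
[[400.12261976 177.58107688]]
```

>>> step_arm(targets="-0.15 -0.44 2 0;0 0 2.5 0;0 0 2.5 0;0 0 2.3 0;0 0 2 0;0 0 0 0;0 0 0 0")

```text
time_s: 25.52
tcp_pos: [0.4354, -0.1467, 0.0281]
ee_rot: [[0.44, -0.898, -0.001], [-0.898, -0.44, -0.0], [0.0, 0.001, -1.0]]
wrist_force: [0.2, -0.3, -0.7]
gripper_width: 0.691
gripper_force: 0.0
```

>>> step_arm(targets="0 0 0 0;0 0 0 0;0 0 0 0;0 0 0 0;0 0 0 0;0 0 0 0;0 0 0 0;0 0 0 0;0 0 0 0", claw=2)

```text
time_s: 26.27
tcp_pos: [0.4352, -0.1465, 0.0281]
ee_rot: [[0.44, -0.898, 0.0], [-0.898, -0.44, -0.0], [0.0, -0.0, -1.0]]
wrist_force: [-1.2, 0.7, 4.5]
gripper_width: 0.295
gripper_force: 30.0
```

>>> step_arm(targets="0 0 -2 0;0 0 -4 0;0 0 -4 0;0 0 -4 0;0 0 -4 0;0 0 -3 0;0 0 -2.5 0;0 0 0 0;0 0 0 0")

```text
time_s: 27.02
tcp_pos: [0.4355, -0.1464, 0.2637]
ee_rot: [[0.439, -0.898, 0.003], [-0.898, -0.439, 0.001], [0.001, -0.003, -1.0]]
wrist_force: [-0.9, -0.3, -0.5]
gripper_width: 0.295
gripper_force: 30.0
```

```bash
python3 - <<'E'
from h import *
print(sense()["wrist_force"],sense()["gripper_width"])
to(.692,.1032,.25,-64)
E
```

```text
[-0.87093043 -0.29920771 -0.53835908] 0.29515300314039167
t 27.02 pos [ 0.4355 -0.1464  0.2637] psi -63.95 j [  1.8   3.8 -17.6  -0.  -68.4  24.3] -> d [-11.16 -34.     1.47] turn 0.1
```

>>> step_arm(targets="-1.12 -3.4 0 0;-1.12 -3.4 0 0;-1.12 -3.4 0 0;-1.12 -3.4 0 0;-1.12 -3.4 0 0;-1.12 -3.4 0 0;-1.12 -3.4 0 0;-1.12 -3.4 0 0;-1.12 -3.4 0 0;-1.12 -3.4 0 0;0 0 0 7.1;0 0 0 7.1")

```text
time_s: 28.02
tcp_pos: [0.6914, 0.1052, 0.2574]
ee_rot: [[0.201, -0.979, -0.007], [-0.979, -0.201, -0.002], [0.0, 0.007, -1.0]]
wrist_force: [0.4, -0.5, 0.5]
gripper_width: 0.298
gripper_force: 30.0
```

>>> step_arm(targets="0 0 0 7.1;0 0 0 7.1;0 0 0 7.1;0 0 0 7.1;0 0 0 7.1;0 0 0 7.1;0 0 0 7.1;0 0 0 7.1;0 0 0 7.1;0 0 0 7.1;0 0 0 7.1;0 0 0 7.1")

```text
time_s: 29.02
tcp_pos: [0.6905, 0.1034, 0.2596]
ee_rot: [[-0.96, -0.281, -0.005], [-0.281, 0.96, -0.001], [0.005, 0.0, -1.0]]
wrist_force: [0.3, -0.5, -1.1]
gripper_width: 0.296
gripper_force: 30.0
```

>>> step_arm(targets="0 0 1.5 7.1;0 0 1.5 7.1;0 0 1.5 7.1;0 0 1.5 3.9;0 0 0 0;0 0 0 0")

```text
time_s: 29.52
tcp_pos: [0.6902, 0.1031, 0.1998]
ee_rot: [[-0.989, 0.146, -0.005], [0.147, 0.989, -0.002], [0.005, -0.003, -1.0]]
wrist_force: [0.6, -0.9, -0.6]
gripper_width: 0.296
gripper_force: 30.0
```

```bash
python3 - <<'E'
from h import *
to(.690,.1032,.163,171.4)
E
```

```text
t 29.52 pos [0.6902 0.1031 0.1998] psi 171.58 j [  21.7   30.2   10.4   -0.   -70.6 -120.1] -> d [0.01 0.02 3.68] turn 0.2
```

>>> step_arm(targets="0 0 1.5 0;0 0 1.5 0;0 0 0.7 0;0 0 0 0;0.3 0 0 0;0.3 0 0 0;0.2 0 0 0;0.2 0 0 0;0.2 0 0 0;0.2 0 0 0;0 0 0 0")

```text
time_s: 30.43
tcp_pos: [0.6794, 0.1057, 0.1677]
ee_rot: [[-0.989, 0.148, 0.006], [0.148, 0.989, 0.001], [-0.006, 0.002, -1.0]]
wrist_force: [4.0, -0.1, 3.1]
gripper_width: 0.298
gripper_force: 30.0
```

>>> step_arm(targets="0.2 0 0 0;0.2 0 0 0;0.2 0 0 0;0.2 0 0 0;0 0 0 0;0 0 0 0")

```text
time_s: 30.93
tcp_pos: [0.6737, 0.1068, 0.1688]
ee_rot: [[-0.989, 0.148, 0.011], [0.148, 0.989, 0.001], [-0.011, 0.003, -1.0]]
wrist_force: [7.6, -1.3, 3.1]
gripper_width: 0.297
gripper_force: 30.0
```

>>> step_arm(targets="0.2 0 0 0;0.2 0 0 0;0.2 0 -0.1 0;0.2 0 0 0;0 0 0 0;0 0 0 0")

```text
time_s: 31.43
tcp_pos: [0.6659, 0.1079, 0.17]
ee_rot: [[-0.989, 0.148, 0.012], [0.148, 0.989, 0.001], [-0.011, 0.003, -1.0]]
wrist_force: [8.0, -2.1, 3.8]
gripper_width: 0.299
gripper_force: 30.0
```

>>> step_arm(targets="0.2 0 0 0;0.2 0 -0.1 0;0.2 0 0 0;0.2 0 -0.1 0;0 0 0 0;0 0 0 0")

```text
time_s: 31.93
tcp_pos: [0.6535, 0.1091, 0.17]
ee_rot: [[-0.989, 0.148, 0.0], [0.148, 0.989, -0.0], [-0.0, -0.0, -1.0]]
wrist_force: [0.1, -0.6, 5.1]
gripper_width: 0.297
gripper_force: 30.0
```

>>> step_arm(targets="0 0 -1.5 0;0 0 -1.5 0;-0.2 0 -1 0;0 0 0 0;0 0 0 0")

```text
time_s: 32.35
tcp_pos: [0.6551, 0.1089, 0.2082]
ee_rot: [[-0.989, 0.149, -0.002], [0.149, 0.989, 0.0], [0.002, 0.0, -1.0]]
wrist_force: [0.9, -0.4, -0.5]
gripper_width: 0.298
gripper_force: 30.0
```

```bash
python3 - <<'E'
from tilt import *
print(sense()["tcp_pos"],sense()["gripper_width"])
s=cap("side","pics/s10.png"); nose(s,sense()["tcp_pos"],np.pi+PHI,"now")
E
```

```text
[0.65506731 0.10890831 0.20822972] 0.29825066275767564
now obs ((np.float64(282.6), np.float64(178.2)), 'ang', np.float64(134.5), 'sd', array([3.13, 1.13]), 'area', 35.3)
now obs ((np.float64(282.3), np.float64(189.2)), 'ang', np.float64(106.8), 'sd', array([2.35, 0.85]), 'area', 24.6)
10 ((np.float64(283.1), np.float64(189.3)), 'ang', np.float64(101.6), 'sd', array([2.82, 1.36]), 'area', 47.4)
20 ((np.float64(282.1), np.float64(189.3)), 'ang', np.float64(118.0), 'sd', array([2.68, 1.21]), 'area', 40.1)
25 ((np.float64(281.6), np.float64(189.1)), 'ang', np.float64(126.3), 'sd', array([2.63, 1.08]), 'area', 35.3)
30 ((np.float64(281.2), np.float64(189.0)), 'ang', np.float64(133.4), 'sd', array([2.63, 0.96]), 'area', 30.9)
35 ((np.float64(280.5), np.float64(188.8)), 'ang', np.float64(142.4), 'sd', array([2.69, 0.88]), 'area', 28.5)
40 ((np.float64(280.0), np.float64(188.5)), 'ang', np.float64(150.1), 'sd', array([2.65, 0.98]), 'area', 31.7)
```

The tilt is only about 13°; the foot slipped up over the sill. I'll repeat the pull starting lower.

>>> step_arm(targets="-1.2 0 0 0;-1.2 0 0 0;0 0 1.5 0;0 0 1.5 0;0 0 1.3 0;0 0 0 0;0 0 0 0")

```text
time_s: 32.98
tcp_pos: [0.6784, 0.1049, 0.1638]
ee_rot: [[-0.989, 0.148, -0.004], [0.148, 0.989, -0.002], [0.004, -0.002, -1.0]]
wrist_force: [0.6, -0.5, 0.3]
gripper_width: 0.294
gripper_force: 30.0
```

>>> step_arm(targets="0.2 0 0 0;0.2 0 0 0;0.2 0 0 0;0.2 0 0 0;0.2 0 0 0;0 0 0 0;0 0 0 0")

```text
time_s: 33.57
tcp_pos: [0.6695, 0.1068, 0.1661]
ee_rot: [[-0.989, 0.148, 0.0], [0.148, 0.989, 0.0], [-0.0, 0.0, -1.0]]
wrist_force: [0.0, 0.1, 0.4]
gripper_width: 0.3
gripper_force: 30.0
```

>>> step_arm(targets="0.2 0 0 0;0.2 0 0 0;0 0 0 0;0 0 0 0")

```text
time_s: 33.9
tcp_pos: [0.6655, 0.1073, 0.1658]
ee_rot: [[-0.989, 0.148, -0.0], [0.148, 0.989, 0.0], [0.0, 0.0, -1.0]]
wrist_force: [-0.2, 0.6, -0.4]
gripper_width: 0.299
gripper_force: 30.0
```

>>> step_arm(targets="0.2 0 0 0;0.2 0 0 0;0.2 0 0 0;0 0 0 0;0 0 0 0")

```text
time_s: 34.32
tcp_pos: [0.6636, 0.1086, 0.1685]
ee_rot: [[-0.989, 0.148, 0.011], [0.148, 0.989, 0.002], [-0.01, 0.003, -1.0]]
wrist_force: [6.1, -1.3, 2.3]
gripper_width: 0.292
gripper_force: 30.0
```

>>> step_arm(targets="0.2 0 0.1 0;0.2 0 0 0;0 0 0 0;0 0 0 0")

```text
time_s: 34.65
tcp_pos: [0.6608, 0.109, 0.1686]
ee_rot: [[-0.989, 0.147, 0.014], [0.148, 0.989, 0.002], [-0.013, 0.004, -1.0]]
wrist_force: [7.6, -0.9, 3.3]
gripper_width: 0.294
gripper_force: 30.0
```

>>> step_arm(targets="0.2 0 0.1 0;0.2 0 0 0;0 0 0 0;0 0 0 0")

```text
time_s: 34.98
tcp_pos: [0.6572, 0.1096, 0.1684]
ee_rot: [[-0.989, 0.147, 0.015], [0.147, 0.989, 0.002], [-0.015, 0.004, -1.0]]
wrist_force: [6.9, -2.2, 5.5]
gripper_width: 0.296
gripper_force: 30.0
```

>>> step_arm(targets="0.2 0 0.1 0;0.2 0 0 0;0 0 0 0;0 0 0 0")

```text
time_s: 35.32
tcp_pos: [0.6532, 0.1104, 0.1676]
ee_rot: [[-0.989, 0.147, 0.015], [0.147, 0.989, 0.002], [-0.015, 0.004, -1.0]]
wrist_force: [6.5, -1.4, 5.6]
gripper_width: 0.296
gripper_force: 30.0
```

>>> step_arm(targets="-0.2 0 -0.5 0;-0.2 0 -1 0;0 0 -1.5 0;0 0 -1.5 0;0 0 0 0;0 0 0 0")

```text
time_s: 35.82
tcp_pos: [0.6514, 0.1096, 0.2082]
ee_rot: [[-0.989, 0.148, -0.0], [0.148, 0.989, 0.001], [0.0, 0.001, -1.0]]
wrist_force: [-0.8, -0.3, -0.6]
gripper_width: 0.3
gripper_force: 30.0
```

```bash
python3 - <<'E'
from tilt import *
s=cap("side","pics/s11.png"); q=sense()["tcp_pos"];nose(s,q,np.pi+PHI,"now");print(mag(q))
to(*tcpm(180,60),171.4)
E
```

```text
now obs ((np.float64(283.6), np.float64(179.1)), 'ang', np.float64(136.1), 'sd', array([3.15, 1.04]), 'area', 32.2)
now obs ((np.float64(281.5), np.float64(188.7)), 'ang', np.float64(123.8), 'sd', array([2.28, 0.84]), 'area', 23.6)
10 ((np.float64(284.1), np.float64(190.2)), 'ang', np.float64(102.0), 'sd', array([2.82, 1.33]), 'area', 46.4)
20 ((np.float64(283.2), np.float64(190.2)), 'ang', np.float64(117.3), 'sd', array([2.65, 1.17]), 'area', 38.4)
25 ((np.float64(282.7), np.float64(190.2)), 'ang', np.float64(126.2), 'sd', array([2.63, 1.07]), 'area', 34.6)
30 ((np.float64(282.2), np.float64(189.9)), 'ang', np.float64(134.7), 'sd', array([2.63, 0.99]), 'area', 31.8)
35 ((np.float64(281.6), np.float64(189.7)), 'ang', np.float64(142.7), 'sd', array([2.72, 0.87]), 'area', 28.4)
40 ((np.float64(281.0), np.float64(189.4)), 'ang', np.float64(151.0), 'sd', array([2.66, 0.95]), 'area', 30.9)
[2.20043905e+02 3.42086857e-02 7.77295377e+01]
t 35.87 pos [0.6509 0.1094 0.207 ] psi 171.45 j [ 2.350e+01  2.610e+01  4.600e+00 -1.000e-01 -6.860e+01 -1.221e+02] -> d [ 2.57 -0.    3.54] turn 0.1
```

>>> step_arm(targets="1.3 0 1 0;1.2 0 1 0;0 0 1 0;0 0 0.5 0;0 0 0 0;-0.3 0 0.5 0;-0.2 0 0.3 0;-0.1 0 0.2 0;0 0 0 0;0 0 0 0")

```text
time_s: 36.7
tcp_pos: [0.633, 0.1124, 0.1643]
ee_rot: [[-0.989, 0.148, -0.0], [0.148, 0.989, 0.0], [0.0, 0.0, -1.0]]
wrist_force: [-4.8, 0.9, 5.7]
gripper_width: 0.296
gripper_force: 30.0
```

>>> step_arm(targets="-0.1 0 0.17 0;0 0 0 0;0 0 0 0")

```text
time_s: 36.95
tcp_pos: [0.6331, 0.1123, 0.1642]
ee_rot: [[-0.989, 0.148, -0.001], [0.148, 0.989, -0.0], [0.001, -0.0, -1.0]]
wrist_force: [-9.3, 1.9, 12.2]
gripper_width: 0.297
gripper_force: 30.0
```

```bash
python3 - <<'E'
from h import *
print(mag(sense()["tcp_pos"]),RM.T@sense()["wrist_force"])
E
```

```text
[1.83017233e+02 1.70137464e-01 4.96387691e+01] [-2.12271169  0.46400328 15.342298  ]
```

>>> step_arm(targets="0.1 0 -0.17 0;0.26 0 0.15 0;0.26 0 0.15 0;0.26 0 0.15 0;0.26 0 0.15 0;0.26 0 0.15 0;0 0 0 0;0 0 0 0")

```text
time_s: 37.62
tcp_pos: [0.623, 0.1146, 0.1599]
ee_rot: [[-0.989, 0.147, 0.008], [0.147, 0.989, 0.001], [-0.008, 0.002, -1.0]]
wrist_force: [-3.9, 0.7, 12.5]
gripper_width: 0.299
gripper_force: 30.0
```

>>> step_arm(targets="0.26 0 0.15 0;0.26 0 0.15 0;0.26 0 0.15 0;0 0 0 0;0 0 0 0")

```text
time_s: 38.03
tcp_pos: [0.6153, 0.1159, 0.1556]
ee_rot: [[-0.989, 0.147, 0.009], [0.147, 0.989, 0.001], [-0.008, 0.003, -1.0]]
wrist_force: [-4.6, 1.6, 15.0]
gripper_width: 0.293
gripper_force: 30.0
```

```bash
python3 - <<'E'
from tilt import *
print(mag(sense()["tcp_pos"]),RM.T@sense()["wrist_force"])
E
```

```text
[163.01167592   1.12049144  51.29626831] [ 3.34307207  0.93697316 15.4169591 ]
```

>>> step_arm(targets="0.26 0 0.15 0;0.26 0 0.15 0;0.26 0 0.15 0;0.26 0 0.15 0;0 0 0 0;0 0 0 0")

```text
time_s: 38.53
tcp_pos: [0.6039, 0.1173, 0.1487]
ee_rot: [[-0.989, 0.147, 0.006], [0.147, 0.989, 0.001], [-0.005, 0.002, -1.0]]
wrist_force: [-6.3, 1.8, 13.5]
gripper_width: 0.299
gripper_force: 30.0
```

>>> step_arm(targets="0.26 0 0.15 0;0.26 0 0.15 0;0.26 0 0.15 0;0.26 0 0.15 0;0 0 0 0;0 0 0 0")

```text
time_s: 39.03
tcp_pos: [0.5936, 0.1189, 0.1426]
ee_rot: [[-0.989, 0.147, 0.005], [0.147, 0.989, 0.001], [-0.005, 0.002, -1.0]]
wrist_force: [-5.3, 1.7, 14.4]
gripper_width: 0.293
gripper_force: 30.0
```

```bash
python3 - <<'E'
from tilt import *
print(mag(sense()["tcp_pos"]),RM.T@sense()["wrist_force"])
s=cap("side","pics/s12.png"); nose(s,sense()["tcp_pos"],np.pi+PHI,"now")
E
```

```text
[137.52844017   0.82472305  50.96599509] [ 2.44230752  0.91879319 15.16072185]
now obs ((np.float64(303.7), np.float64(207.1)), 'ang', np.float64(101.3), 'sd', array([1.25, 0.7 ]), 'area', 10.5)
now obs ((np.float64(299.1), np.float64(216.3)), 'ang', np.float64(132.0), 'sd', array([2.19, 0.66]), 'area', 17.3)
now obs ((np.float64(314.2), np.float64(229.1)), 'ang', np.float64(98.8), 'sd', array([2.43, 1.28]), 'area', 22.6)
10 ((np.float64(301.5), np.float64(218.4)), 'ang', np.float64(107.0), 'sd', array([2.68, 1.25]), 'area', 41.5)
20 ((np.float64(300.5), np.float64(218.3)), 'ang', np.float64(124.0), 'sd', array([2.58, 1.08]), 'area', 34.6)
25 ((np.float64(300.0), np.float64(218.1)), 'ang', np.float64(130.7), 'sd', array([2.6 , 0.98]), 'area', 31.2)
30 ((np.float64(299.5), np.float64(217.8)), 'ang', np.float64(140.0), 'sd', array([2.65, 0.81]), 'area', 25.8)
35 ((np.float64(298.8), np.float64(217.7)), 'ang', np.float64(148.5), 'sd', array([2.57, 0.97]), 'area', 30.4)
40 ((np.float64(298.3), np.float64(217.4)), 'ang', np.float64(157.4), 'sd', array([2.54, 1.12]), 'area', 35.2)
```

>>> step_arm(targets="0.1 0 -0.17 0;0.1 0 -0.17 0;0 0 0 0")

```text
time_s: 39.33
tcp_pos: [0.5903, 0.1187, 0.1418]
ee_rot: [[-0.989, 0.149, 0.001], [0.149, 0.989, 0.0], [-0.001, 0.0, -1.0]]
wrist_force: [-0.1, -0.4, -1.1]
gripper_width: 0.298
gripper_force: 30.0
```

>>> step_arm(targets="0 0 0 0;0 0 0 0;0 0 0 0;0 0 0 0;0 0 0 0;0 0 0 0;0 0 0 0;0 0 0 0", claw=5)

```text
time_s: 40.0
tcp_pos: [0.5899, 0.1187, 0.1422]
ee_rot: [[-0.989, 0.148, 0.0], [0.148, 0.989, -0.0], [-0.0, -0.0, -1.0]]
wrist_force: [0.9, -0.3, -0.3]
gripper_width: 0.571
gripper_force: 0.0
```

>>> step_arm(targets="0 0 -2 0;0 0 -3 0;0 0 -4 0;0 0 -3 0;-2 2 0 0;-3 3 0 0;0 0 0 0")

```text
time_s: 40.58
tcp_pos: [0.65, 0.1636, 0.2592]
ee_rot: [[-0.989, 0.147, 0.0], [0.147, 0.989, 0.0], [-0.0, 0.0, -1.0]]
wrist_force: [0.3, 0.7, -1.4]
gripper_width: 0.569
gripper_force: 0.0
```

```bash
cat > chk.py <<'E'
from tilt import *
def chk(tag):
  for n in("side","top"):
    s=cap(n,f"pics/{n}_{tag}.png")
    x0,y0=(270,190) if n=="side" else (285,165)
    f=cv2.resize(s["frame"][y0:y0+75,x0:x0+75].astype(np.float32),None,fx=4,fy=4,interpolation=3)
    m=((f[...,0]-f[...,2])/(f.max(-1)+25)>.35).astype(np.uint8);k_,L,st,ce=cv2.connectedComponentsWithStats(m)
    for i in range(1,k_):
        if st[i,4]>60: print(n,(ce[i]/4+[x0,y0]).round(1),st[i,4]/16)
    for q in(23,69,115): print(q,"lid",proj(s,W(q,0,70))[0].round(1),"nose",proj(s,W(q-20,0,30))[0].round(1))
    f=s["frame"].astype(int);o=(f[...,2]>120)&(f[...,2]-f[...,1]>50)&(f[...,2]-f[...,0]>90);o[:,:240]=0;o[:150]=0;o[235:]=0;o[:,330:]=0
    y,x=np.nonzero(o);print(n,"orange",len(x),x.min(),x.max(),y.min(),y.max())
E
python3 - <<'E'
from chk import *
chk("a"); to(*tcpm(218,44,90),171.4); p=W(218,90,25);to(*p,171.4)
print("tab/proj theta116",proj(load("side"),W(218.5,60.7,20)),proj(load("side"),W(170,-17,20)),proj(load("top"),W(218.5,60.7,20)),proj(load("top"),W(170,-17,20)))
E
```

```text
side [306.5 217.8] 84.0
side [318.  231.7] 85.0
side [329.1 250.6] 139.0
23 lid [329.1 243. ] nose [328.  252.5]
69 lid [317.3 229.1] nose [316.5 239. ]
115 lid [305.5 215.2] nose [305.1 225.5]
side orange 6 265 276 211 216
top [301.8 199.6] 60.0
top [299.4 213.1] 55.0
top [297.5 226.8] 79.0
23 lid [297.1 224.6] nose [297.9 225.9]
69 lid [299.2 211.5] nose [299.9 213.1]
115 lid [301.3 198.1] nose [302.  200.1]Traceback (most recent call last):
  File "<stdin>", line 2, in <module>
  File "chk.py", line 12, in chk
    y,x=np.nonzero(o);print(n,"orange",len(x),x.min(),x.max(),y.min(),y.max())
                                              ~~~~~^^
    return umr_minimum(a, axis, None, out, keepdims, initial, where)
ValueError: zero-size array to reduction operation minimum which has no identity
```

All three cartridges sit evenly, with side blobs at (329,251), (318,232) and (306,218). Now the keeper.

```bash
sed -i 's/o=(f.*>90);o/mx=f.max(-1)+1;o=((f[...,2]-f[...,0])\/mx>.6)\&((f[...,2]-f[...,1])\/mx>.25)\&(f[...,2]>50);o/; s/print(n,"orange".*/print(n,"orange",len(x),list(zip(x,y))[::3])/' chk.py
python3 - <<'E'
from chk import *
p=W(218,90,25);to(*p,171.4)
for a in((222,57),(219,30),(213,19),(240,15),(240,-15),(190,-15),(181,-15)): print(a,W(*a,25))
print("tab/proj theta116",proj(load("side"),W(218.5,60.7,20)),proj(load("side"),W(170,-17,20)))
E
```

```text
t 40.68 pos [0.6463 0.1609 0.2598] psi 171.49 j [  27.9   25.1   10.5   -0.   -75.7 -126.4] -> d [-3.71  3.98  8.02] turn 0.1
(222, 57) [0.68716003 0.16157899 0.18135064]
(219, 30) [0.68055371 0.13527108 0.17985064]
(213, 19) [0.67377109 0.12517176 0.17685064]
(240, 15) [0.69629273 0.1177202  0.19035064]
(240, -15) [0.69180667 0.08805751 0.19035064]
(190, -15) [0.64899226 0.09453258 0.16535064]
(181, -15) [0.64128567 0.09569809 0.16085064]
tab/proj theta116 [[256.26592555 203.6537766 ]] [[289.70666678 200.96791518]]
```

>>> step_arm(targets="-1.9 2 0 0;-1.8 2 0 0;0 0 0 0;0 0 2.5 0;0 0 2.5 0;0 0 2 0;0 0 1 0;0 0 0 0;0 0 0 0", claw=0)

```text
time_s: 41.43
tcp_pos: [0.6886, 0.1938, 0.1831]
ee_rot: [[-0.989, 0.148, 0.001], [0.148, 0.989, -0.0], [-0.001, -0.0, -1.0]]
wrist_force: [1.0, -0.4, 0.5]
gripper_width: 0.026
gripper_force: 0.0
```

>>> step_arm(targets="-0.05 -0.8 -0.05 0;-0.05 -0.8 -0.05 0;-0.1 -0.8 -0.05 0;-0.1 -0.8 -0.05 0;0 0 0 0;0 0 0 0")

```text
time_s: 41.93
tcp_pos: [0.6868, 0.1611, 0.1846]
ee_rot: [[-0.989, 0.15, -0.0], [0.15, 0.989, -0.0], [0.0, -0.0, -1.0]]
wrist_force: [0.2, -0.4, -0.5]
gripper_width: 0.008
gripper_force: 0.0
```

```bash
python3 - <<'E'
from chk import *
print(mag(sense()["tcp_pos"]-np.array([0,0,.019])),sense()["gripper_width"]); 
s=cap("side","pics/k1.png");f=s["frame"].astype(int);mx=f.max(-1)+1
o=((f[...,2]-f[...,0])/mx>.6)&((f[...,2]-f[...,1])/mx>.25)&(f[...,2]>50);o[:190]=0;o[230:]=0;o[:,:245]=0;o[:,300:]=0
y,x=np.nonzero(o);print([(a,b) for a,b in zip(x.tolist(),y.tolist())][::2])
for th in(116,90,60,45,30,0):
  a=np.radians(th);print(th,proj(s,W(170+54*np.sin(a),37-54*np.cos(a),20))[0].round(1))
E
```

```text
[223.34962289  56.51091292  27.97006622] 0.007797324899457785
[(262, 196), (262, 202), (263, 203), (264, 204), (265, 205), (266, 206), (267, 207), (268, 208), (269, 209), (269, 210), (271, 210), (271, 211), (273, 211), (272, 212), (274, 212), (276, 212), (272, 213), (272, 214), (272, 215), (274, 215), (272, 216), (274, 216), (276, 216), (273, 217), (275, 217)]
116 [256.3 203.6]
90 [261.6 196.8]
60 [270.9 193.1]
45 [276.1 193.2]
30 [281.1 194.7]
0 [289.7 201. ]
```

>>> step_arm(targets="0 -0.7 0.2 0;0.1 -0.7 0.06 0;0.1 -0.7 0.06 0;0.1 -0.6 0.06 0;0.15 -0.4 0.1 0;0.15 -0.4 0.1 0;0.2 -0.3 0.1 0;0 0 0 0;0 0 0 0")

```text
time_s: 42.73
tcp_pos: [0.6731, 0.1255, 0.1774]
ee_rot: [[-0.989, 0.148, -0.0], [0.148, 0.989, -0.0], [0.0, -0.0, -1.0]]
wrist_force: [-0.2, 0.3, -0.5]
gripper_width: 0.009
gripper_force: 0.0
```

```bash
python3 - <<'E'
from chk import *
print(mag(sense()["tcp_pos"]-np.array([0,0,.019])),sense()["wrist_force"]); 
s=cap("side","pics/k2.png");f=s["frame"].astype(int);mx=f.max(-1)+1
o=((f[...,2]-f[...,0])/mx>.6)&((f[...,2]-f[...,1])/mx>.25)&(f[...,2]>50);o[:185]=0;o[230:]=0;o[:,:245]=0;o[:,300:]=0
y,x=np.nonzero(o);print([(a,b) for a,b in zip(x.tolist(),y.tolist())][::2])
E
```

```text
[212.64587126  19.26780047  25.83280508] [-0.15200863  0.31581654 -0.456174  ]
[(283, 186), (284, 187), (286, 187), (288, 187), (290, 187), (275, 191), (273, 198), (273, 200), (274, 202), (274, 204), (274, 206), (274, 208), (274, 209), (274, 210), (273, 211), (275, 211), (274, 212), (276, 212), (272, 214), (272, 215), (274, 215), (273, 216), (275, 216), (277, 216), (274, 217), (276, 217)]
```

>>> step_arm(targets="-0.8 0.2 -0.45 0;-0.8 0 -0.45 0;-0.8 0 -0.45 0;0 -1.7 0 0;0 -1.7 0 0;0 0 0 0;0.6 0 0.35 0;0.6 0 0.35 0;0.6 0 0.35 0;0.6 0 0.35 0;0.6 0 0.35 0;0 0 0 0")

```text
time_s: 43.78
tcp_pos: [0.6607, 0.0956, 0.1725]
ee_rot: [[-0.989, 0.147, -0.002], [0.147, 0.989, -0.0], [0.002, -0.001, -1.0]]
wrist_force: [0.3, -0.1, 0.2]
gripper_width: 0.007
gripper_force: 0.0
```

>>> step_arm(targets="0.5 0 0.29 0;0.5 0 0.29 0;0.4 0 0.23 0;0.3 0 0.17 0;0 0 0 0;0 0 0 0")

```text
time_s: 44.28
tcp_pos: [0.6458, 0.0977, 0.1636]
ee_rot: [[-0.989, 0.148, 0.0], [0.148, 0.989, -0.0], [-0.0, -0.0, -1.0]]
wrist_force: [-0.4, -0.1, -0.5]
gripper_width: 0.005
gripper_force: 0.0
```

```bash
python3 - <<'E'
from chk import *
print(mag(sense()["tcp_pos"]-np.array([0,0,.019])),RM.T@sense()["wrist_force"]); 
E
```

```text
[185.97879153 -12.38882141  25.3050079 ] [-0.62590621 -0.19350204 -0.24030719]
```

>>> step_arm(targets="0.2 0 0.12 0;0.2 0 0.12 0;0 0 0 0;0 0 0 0")

```text
time_s: 44.62
tcp_pos: [0.6418, 0.0982, 0.1611]
ee_rot: [[-0.989, 0.148, -0.0], [0.148, 0.989, -0.0], [0.0, -0.0, -1.0]]
wrist_force: [-0.2, 0.2, 0.9]
gripper_width: 0.005
gripper_force: 0.0
```

>>> step_arm(targets="0.2 0 0.12 0;0.2 0 0.12 0;0 0 0 0;0 0 0 0")

```text
time_s: 44.95
tcp_pos: [0.6377, 0.0988, 0.1587]
ee_rot: [[-0.989, 0.148, -0.0], [0.148, 0.989, -0.0], [0.0, -0.0, -1.0]]
wrist_force: [-0.5, 0.3, -0.3]
gripper_width: 0.008
gripper_force: 0.0
```

```bash
python3 - <<'E'
from chk import *
print(mag(sense()["tcp_pos"]-np.array([0,0,.019])))
for n in("side","top"):
    s=cap(n,f"pics/k3{n}.png");f=s["frame"].astype(int);mx=f.max(-1)+1
    o=((f[...,2]-f[...,0])/mx>.55)&((f[...,2]-f[...,1])/mx>.22)&(f[...,2]>40);o[:(185 if n=="side" else 155)]=0;o[230:]=0;o[:,:245]=0;o[:,310:]=0
    y,x=np.nonzero(o);print(n,[(a,b) for a,b in zip(x.tolist(),y.tolist())])
    for th in(45,30,15,0):
      a=np.radians(th);print(th,*[proj(s,W(170+l*np.sin(a),37-l*np.cos(a),h))[0].round(1) for l,h in((27,12),(54,20),(54,38))])
E
```

```text
[176.49037496 -12.48514538  25.12430857]
side [(276, 191), (275, 192), (276, 192), (274, 203), (274, 204), (273, 205), (274, 205), (273, 206), (274, 206), (275, 206), (273, 207), (274, 207), (275, 207), (273, 208), (274, 208), (275, 208), (273, 209), (274, 209), (275, 209), (273, 210), (274, 210), (275, 210), (273, 211), (274, 211), (275, 211), (276, 211), (273, 212), (274, 212), (275, 212), (276, 212), (273, 213), (274, 213), (272, 214), (273, 214), (272, 215), (273, 215), (274, 215), (277, 215), (272, 216), (273, 216), (274, 216), (275, 216), (276, 216), (277, 216), (273, 217), (274, 217), (275, 217), (276, 217)]
45 [274.7 203.9] [276.1 193.2] [278.1 190.9]
30 [277.3 204.6] [281.1 194.7] [283.3 192.4]
15 [279.6 205.9] [285.8 197.3] [288.  195.1]
0 [281.6 207.7] [289.7 201. ] [291.9 198.8]
top [(295, 174), (296, 174), (294, 175), (296, 175), (297, 175)]
45 [301.6 170.4] [308.  166.4] [307.3 167.7]
30 [302.7 172.2] [310.1 170.2] [309.4 171.6]
15 [303.2 174.3] [311.1 174.3] [310.4 175.8]
0 [303.1 176.4] [311.  178.5] [310.3 180. ]
```

The keeper tab is still at about 48° (side px (276,191)); my pass went by on its −y side. I'll back out and push again, centred on the tab.

>>> step_arm(targets="-0.4 -0.8 -0.23 0;-1.2 0 -0.7 0;-1.2 0 -0.7 0;-1.2 0 -0.7 0;-0.7 0 -0.4 0;0 0 0 0;0 1 0 0;0 1.1 0 0;0 0 0 0")

```text
time_s: 45.8
tcp_pos: [0.6861, 0.1068, 0.1855]
ee_rot: [[-0.989, 0.146, -0.0], [0.146, 0.989, 0.0], [0.001, 0.0, -1.0]]
wrist_force: [-0.7, 0.1, 0.1]
gripper_width: 0.005
gripper_force: 0.0
```

>>> step_arm(targets="0.55 -0.2 0.32 0;0.55 -0.4 0.32 0;0.55 -0.5 0.31 0;0.4 -0.2 0.22 0;0.4 -0.2 0.22 0;0.33 -0.1 0.21 0;0.4 -0.1 0.23 0;0 0 0 0;0 0 0 0")

```text
time_s: 46.55
tcp_pos: [0.6518, 0.0927, 0.1675]
ee_rot: [[-0.989, 0.148, -0.001], [0.148, 0.989, 0.0], [0.001, -0.0, -1.0]]
wrist_force: [-0.5, 0.4, -0.0]
gripper_width: 0.008
gripper_force: 0.0
```

```bash
cat > kp.py <<'E'
from chk import *
def kp(tag):
    print(sense()["time_s"],mag(sense()["tcp_pos"]-np.array([0,0,.019])),RM.T@sense()["wrist_force"])
    s=cap("side",f"pics/{tag}.png");f=s["frame"].astype(int);mx=f.max(-1)+1
    o=((f[...,2]-f[...,0])/mx>.55)&((f[...,2]-f[...,1])/mx>.22)&(f[...,2]>40);o[:188]=0;o[220:]=0;o[:,:245]=0;o[:,300:]=0
    y,x=np.nonzero(o);print([(a,b) for a,b in zip(x.tolist(),y.tolist())][::2])
E
python3 -c "
from kp import *
kp('k4')"
```

```text
46.55 [193.71042592 -16.41908012  25.33290513] [-0.47352537  0.30587941  0.26707813]
[(288, 196), (288, 197), (287, 198), (289, 198), (287, 199), (286, 200), (285, 201), (284, 202), (284, 203), (283, 204), (282, 205), (281, 206), (280, 207), (282, 207), (280, 208), (278, 209), (280, 209), (279, 210), (278, 211), (276, 212), (278, 212), (272, 214), (272, 215), (274, 215), (277, 215), (273, 216), (275, 216), (277, 216), (274, 217), (276, 217)]
```

>>> step_arm(targets="0.25 0 0.15 0;0.25 0 0.15 0;0.25 0 0.15 0;0.2 0 0.12 0;0 0 0 0;0 0 0 0")

```text
time_s: 47.1
tcp_pos: [0.6426, 0.0941, 0.1619]
ee_rot: [[-0.989, 0.148, -0.001], [0.148, 0.989, -0.0], [0.001, -0.0, -1.0]]
wrist_force: [-0.4, 0.6, 0.5]
gripper_width: 0.005
gripper_force: 0.0
```

>>> step_arm(targets="0.2 0 0.12 0;0.2 0 0.12 0;0 0 0 0;0 0 0 0")

```text
time_s: 47.43
tcp_pos: [0.6404, 0.0945, 0.1607]
ee_rot: [[-0.989, 0.148, 0.004], [0.148, 0.989, 0.0], [-0.004, 0.001, -1.0]]
wrist_force: [3.7, -2.0, 2.5]
gripper_width: 0.001
gripper_force: 2.4
```

```bash
python3 -c "
from kp import *
kp('k5')"
```

```text
47.4333 [180.32331448 -16.30277648  25.22990949] [ 4.69913529 -1.42077397  0.15302546]
[(291, 198), (291, 199), (290, 200), (292, 200), (289, 201), (291, 201), (293, 201), (289, 202), (291, 202), (289, 203), (286, 204), (288, 204), (285, 205), (287, 205), (284, 206), (286, 206), (283, 207), (285, 207), (282, 208), (284, 208), (282, 209), (279, 210), (281, 210), (278, 211), (280, 211), (275, 212), (277, 212), (279, 212), (273, 213), (272, 214), (272, 215), (274, 215), (272, 216), (274, 216), (276, 216), (273, 217), (275, 217)]
```

The keeper is on its stop (4.7 N, tab at side px (291,199)). I'll back off uphill, lift away, then take a final look.

>>> step_arm(targets="-0.8 0 -0.46 0;-1.2 0 -0.7 0;-1.2 0 -0.7 0;0 0 -3 0;0 0 -4 0;-2 3.5 -2 0;-1 4 0 0;0 4 0 0;0 4 0 0;0 4 0 0;0 0 0 0;0 0 0 0")

```text
time_s: 48.48
tcp_pos: [0.7257, 0.2787, 0.2635]
ee_rot: [[-0.989, 0.145, -0.006], [0.145, 0.989, -0.002], [0.006, -0.002, -1.0]]
wrist_force: [0.6, -0.4, 0.4]
gripper_width: 0.007
gripper_force: 0.0
```

```bash
python3 - <<'E'
from kp import *
kp('k6'); chk("z")
a=cv2.resize(load("top")["frame"][155:240,280:330],None,fx=7,fy=7,interpolation=3);b=cv2.resize(load("side")["frame"][190:286,250:350],None,fx=4.5,fy=4.5,interpolation=3)
o=np.zeros((595,800,3),np.uint8);o[:595,:350]=a;o[:432,350:]=b;cv2.imwrite("pics/end.png",o)
E
```

```text
48.4833 [280.96174825 178.5369629   85.85991278] [ 0.80224871 -0.3280052   0.04994012]
[(292, 199), (291, 200), (293, 200), (291, 201), (289, 202), (291, 202), (289, 203), (287, 204), (289, 204), (286, 205), (288, 205), (284, 206), (286, 206), (288, 206), (284, 207), (286, 207), (282, 208), (284, 208), (280, 209), (282, 209), (284, 209), (280, 210), (282, 210), (278, 211), (280, 211), (282, 211), (275, 212), (277, 212), (279, 212), (273, 213), (273, 214), (273, 215), (272, 216), (274, 216), (276, 216), (273, 217), (275, 217), (277, 217)]
side [306.5 217.8] 85.0
side [318.1 231.8] 84.0
side [328.8 251. ] 145.0
23 lid [329.1 243. ] nose [328.  252.5]
69 lid [317.3 229.1] nose [316.5 239. ]
115 lid [305.5 215.2] nose [305.1 225.5]
side orange 83 [(np.int64(283), np.int64(173)), (np.int64(286), np.int64(173)), (np.int64(289), np.int64(173)), (np.int64(284), np.int64(187)), (np.int64(287), np.int64(187)), (np.int64(290), np.int64(187)), (np.int64(291), np.int64(200)), (np.int64(291), np.int64(201)), (np.int64(291), np.int64(202)), (np.int64(290), np.int64(203)), (np.int64(289), np.int64(2
[... 726 characters left out ...]
[302.  200.1]
top orange 62 [(np.int64(294), np.int64(173)), (np.int64(293), np.int64(174)), (np.int64(296), np.int64(174)), (np.int64(296), np.int64(175)), (np.int64(293), np.int64(176)), (np.int64(299), np.int64(176)), (np.int64(302), np.int64(176)), (np.int64(293), np.int64(177)), (np.int64(298), np.int64(177)), (np.int64(301), np.int64(177)), (np.int64(304), np.int64(177)), (np.int64(307), np.int64(177)), (np.int64(295), np.int64(178)), (np.int64(303), np.int64(178)), (np.int64(306), np.int64(178)), (np.int64(309), np.int64(178)), (np.int64(312), np.int64(178)), (np.int64(308), np.int64(179)), (np.int64(311), np.int64(179)), (np.int64(310), np.int64(180)), (np.int64(310), np.int64(181))]
```

View pics/end.png

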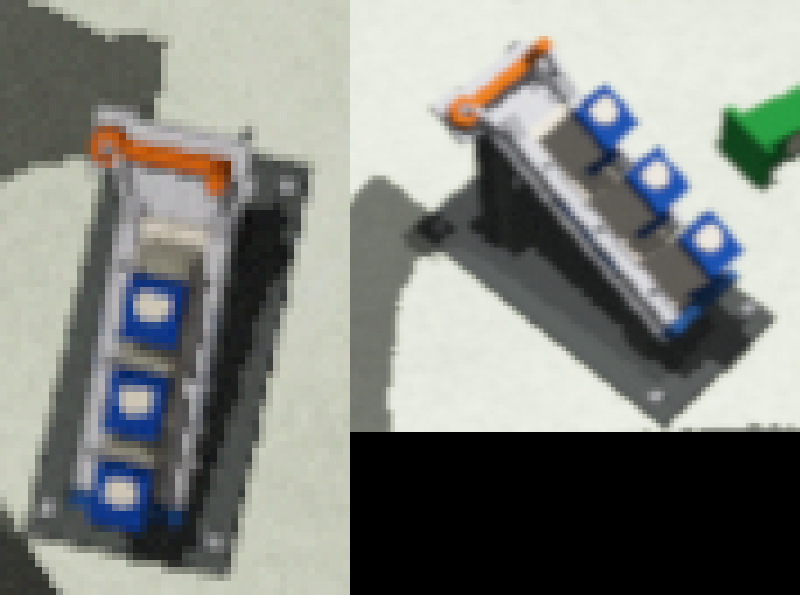

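The final picture shows all three cartridges butted in the rail with noses downhill (lid dots at crop (118,490), (133,402) and (153,305)). The keeper lies straight across the upper end from (105,148) to (220,175), and the robot is clear.

```bash
python3 -c "
from station import r
print(r.finish_job())"
```

```text
the job is handed in; nothing more can be done
None
```

The job is handed in at about 48.5 s of the 67 s allowed: both blue cartridges are in the magazine behind the first with noses downhill, the keeper is shut against its stop, and I saw no contact with the other items; the judge returned no verdict.

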